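# Shut the bench air slide valve and lock it out

## Robot

A 6-joint arm with a two-finger parallel gripper is mounted at the origin on a cart in front of the work surface, level with it; the furniture and walls round the work are solid. World frame = base frame: x ahead of the robot, y to its left, z up, the work surface at z = 0. Lengths are in m, angles in rad, forces in N, time in s.
With the tool pointing down it reaches from about 0.275 to 0.725 m from the base axis. Payload 5.6 kg.
Tool frame: the origin (TCP) lies on the centre line of the jaws, within the pads' length; the fingertips stand 22 mm ahead of it and the grasp point (between the pads) lies 3 mm ahead of it (arm.finger_overhang is the z of the fingertips in the tool frame, in m); z points along the fingers, y is the line along which they close (so a half turn about z gives the same grasp; the last joint's range is limited). The gripper opens to 85 mm and grips with 20 to 120 N. Pads are 22 mm wide; open, the fingers measure 114 mm over their backs; the gripper's body (76 mm by 85 mm) begins 54 mm behind the grasp point. The pads swing forward as they close: fully open they stand 13 mm farther back than shut.
Start: joints at [-0.951, 0.255, 0.108, 0, -1.424, -0.285], TCP at [0.181, -0.519, 0.253] pointing down, gripper open.
Joint ranges: [-2.95, 2.95], [-1.21, 1.97], [-1.09, 1.5], [-2.87, 1.71], [-2.94, -0.07], [-3.05, 3.05]. Speed limits (rad/s): [2.57, 2.57, 3.14, 3.14, 3.14, 3.14].

## Interface

Orientations are given as a unit quaternion [w, x, y, z].
In Python, from station import arm gives the robot as it stands.
- The arm moves only by the shell command python3 -m handwheel 'ROWS' [FORCE]. ROWS is JSON, a list of rows, each a list of 5 numbers: the finger opening in cm, from 0 to 8.54, then the shift along the tool's x, y, z in cm, then the turn about the tool's z in rad. In form: [[grip, dx, dy, dz, twist], ...]. A call has 1 to 8 rows; each row is the pose to reach, as a shift and turn from the pose commanded when the call began, along the tool's axes at that moment; what a row does not reach only later rows make up. A row lasts 1/12 s, in which the tool goes at most 41.7 mm and 7.16 degrees, less where a joint would pass 70% of its speed; a pose out of reach is approached as far as the arm can. A call with a gripper value outside its range is refused whole. The fingers move at their own pace and stop on an object; FORCE is the grip in N (left out, the last holds). Time passes only in rows, so rows that repeat a pose let the fingers close. It gives the time, the measured TCP pose, the force, the opening and the grip force at its end, in the units of the state.
- arm.read_state(): the state, without advancing time (a new reading comes with each control period).
- arm.capture(name): name is "side" or "top" or "wrist"; returns (picture, depth): 384x512x3 uint8, blue, green, red; 384x512 float32, m along the optical axis (not along the pixel's ray), 0 where there is no reading.
- arm.get_calibration(name): a dict with "fx", "fy", "cx", "cy" (pixels), "dist_coeffs" ([k1, k2, p1, p2, k3] as OpenCV has them; the pictures are not rectified), "rvec" (rotation vector, rad) and "tvec" (3), from world to camera coordinates, as OpenCV has them; the wrist camera has in their place "hand_eye" (4x4, takes a point from camera to tool coordinates, whose origin is the TCP and whose axes are the flange's). Camera axes: x right, y down, z forward; pixel columns grow to the right and rows downward; lengths in m; the calibration is good to about 2 mm. A picture is of the moment at which its call begins: read the wrist's pose just before it. get_calibration takes no time and is no camera call.
- arm.sign_off(): hands the job in; it is judged then, once.
Trained networks look in the newest picture that a camera, given by its name, has taken for a name from the list of things; names that differ only in an ending like _2 or _b are one class to them, and where a whole thing is asked for, a point or a joint stands for the part that bears it (a point fixed in the world has none). Each returns a list of dicts, best first, with "conf" (0 to 1); they miss things now and then, are a little off and sometimes report something else, mostly with a low value. They report only what shows in the picture. A call takes as long as a camera call.
- arm.trace(camera, query): "mask" (384x512 bool, what is visible of it) and "rect" ([left, top, right, bottom] in pixels, round what is visible of it).
The state is a dict: "time_s": time; "qpos": joint angles; "joint_velocities": joint speeds; "joint_torque": joint torques, N m; "ee_pos": TCP position; "tool_rot": TCP orientation; "force": force on the tool from outside, world axes, zero at the start; "ft_torque": the same for the moment, N m; "finger_gap": finger opening in m; "grip_force": force on a finger pad.
Only numpy, scipy, OpenCV 4.12 (cv2) and the standard library are available. Lean on these libraries where they do the work, as an engineer would, in place of code of your own. Each camera call takes 0.05 s, during which the arm holds its last target. There are 200 camera calls.

## Task

The air line has to be locked off for maintenance. On the sloping valve desk, slide the valve's sleeve by its grip lug away from the pressure gauge until it is fully against its end stop; then put the narrower of the two lockout saddles astride the bare tube this uncovers, between the sleeve and the collar at the gauge end, so that both its feet stand flat on the sloping deck. Leave the wider saddle standing where it is.

Things in the scene. Friction and masses are not known exactly. Their poses are not given: they have to be found in the camera images.
- desk: Grey sheet-metal desk fixed on the bench, 300 mm wide (y), 166 mm deep, sloping top 22 mm high in front to 131 mm at the back. It stands turned 0.4 to 0.7 rad from square, facing right. Origin: underside; x to its back, y to its gauge end, z up. Round pressure gauge (58 mm) on the back edge at y = 75 mm. Steel guard posts rise at the back corners (y = +-134 mm) to the guard bar.
- guard_bar (a point): Middle of the fixed 14 mm round guard bar that runs along the desk's y (+-110 mm) above the valve, 276 mm above the bench: 165 mm above the tube and 30 mm further forward. It keeps a vertical gripper out: come in along the deck normal from the desk's front, passing under the bar.
- valve: Fixed slide valve. Origin on the sloping deck under its middle; z = deck normal (leans 38 degrees from vertical to the desk front), x = up the slope, y = along the tube to the gauge end. Steel tube, 22 mm, its axis at z = 34 mm, bent into the deck at y = +-100 mm. Brass hex collars (41 mm across, y = +-55 to +-73 mm) are the sleeve's end stops. Deck: x -101 to 76, y +-150 mm.
- sleeve (a joint): Travel of the valve sleeve (m): 0 = open, against the gauge-end collar; 0.040 = shut, against the other collar; it grows along the valve's -y. Friction about 5 N, it stays where left. The sleeve is an aluminium barrel round the tube, 70 mm long, 41 mm across, its middle at valve y = 20 mm minus the travel.
- sleeve_grip (a point): Pinch point of the sleeve's black grip lug (valve's axes): lug 14 mm thick along y, 26 mm wide along x; its top is 8 mm above this point (52 mm above the tube axis) and it stands 34 mm proud of the barrel, near the sleeve's end away from the gauge. Pinch along y.
- lock_gap (a point): Point on the deck under the middle of the 40 mm of bare tube that shows between sleeve and gauge-end collar once the valve is shut (valve y = 35 mm); valve's axes. The saddle's underside centre goes here, its z along this z, its y along this y (either way round).
- saddle_narrow: Loose steel lockout saddle, 160 g: upside-down U with a lug on top, standing on the bench left or right of the desk. 34 mm wide in y (tube direction), 50 mm in x (78 at the turned-out feet), 86.5 mm tall. Slot 28 mm wide (mouth 35), 46.5 mm high. Crown top at 56.5 mm; lug above it 14 mm thick in y, 34 mm in x, with a padlock hole. Origin: underside centre, z up.
- saddle_narrow_lug (a point): Pinch point on the lug of the narrow saddle, 78.5 mm above its underside (8 mm below the lug's top, 22 mm above the crown); pinch along the saddle's y.
- saddle_wide: Bystander: larger lockout saddle of the same form for a bigger valve, 58 mm wide in y, 94 mm over its feet in x, 92.5 mm tall; too wide for the gap. Stands on the other side of the desk. Origin: underside centre, z up.

How it is judged:
On the way, in this order (a step that is already met when the one before it is completed fails the run):
1. the sleeve is slid fully to its shut end stop (value of joint sleeve above 0.0375 m and velocity of joint sleeve below 0.01 m/s), for 0.2 s.
2. the narrow saddle stands astride the bare tube, both feet on the deck (z of saddle_narrow in the frame of lock_gap below 0.0035 m and x of saddle_narrow in the frame of lock_gap between -0.006 and 0.006 m and y of saddle_narrow in the frame of lock_gap between -0.006 and 0.006 m and angle between the z axis of saddle_narrow and the z axis of lock_gap, either way round below 0.09 rad and value of joint sleeve above 0.0375 m), for 0.2 s.
At the end, for the whole second after the job is handed in: Sleeve within 2.5 mm of its shut stop; narrow saddle at rest astride the bare tube, centred in the gap within 6 mm each way, feet within 3.5 mm of the deck, square to it within 5 degrees; wide saddle upright, within 30 mm of its start (all of step 2 and linear speed of saddle_narrow below 0.01 m/s and distance of saddle_wide from where it was at the start of the episode below 0.03 m and angle between saddle_wide's own z axis and vertical below 0.1 rad); the robot touches nothing.
It also fails if it takes over 64 s, if anything falls off the work surface, if the arm or the gripper's body presses on something with over 40 N, if the wrist force passes 120 N, or if a joint passes its speed limit or range.

## Working session

There is one attempt and no reset: what is moved stays moved. The work goes in short steps, Python scripts to look and compute and a shell command to move; the robot and the scene stay as the last step left them, time stands still between calls to the robot, and variables do not carry over. Pictures are saved under pics/ and viewed, at most 10 in all, crops included, and the job is handed in when it is done.

```bash
ls -la; mkdir -p pics; python3 -m handwheel --help 2>&1 | head -40; cat > h.py <<'E'
import numpy as np, cv2
from scipy.spatial.transform import Rotation as R
from station import arm
def Rq(q): return R.from_quat([q[1],q[2],q[3],q[0]]).as_matrix()
def cam(name, st=None):
    c=arm.get_calibration(name); K=np.array([[c['fx'],0,c['cx']],[0,c['fy'],c['cy']],[0,0,1]]); D=np.array(c['dist_coeffs'],float)
    if 'hand_eye' in c:
        T=np.eye(4); T[:3,:3]=Rq(st['tool_rot']); T[:3,3]=st['ee_pos']; M=T@np.array(c['hand_eye'])
    else:
        W=np.eye(4); W[:3,:3]=cv2.Rodrigues(np.array(c['rvec'],float))[0]; W[:3,3]=np.ravel(c['tvec']); M=np.linalg.inv(W)
    return K,D,M
def cloud(name,depth,st=None):
    K,D,M=cam(name,st); v,u=np.mgrid[0:384,0:512]
    p=cv2.undistortPoints(np.stack([u,v],-1).reshape(-1,1,2).astype(float),K,D).reshape(384,512,2)
    P=np.dstack([p*depth[...,None],depth]); return P@M[:3,:3].T+M[:3,3]
def proj(name,X,st=None):
    K,D,M=cam(name,st); W=np.linalg.inv(M)
    return cv2.projectPoints(np.asarray(X,float).reshape(-1,1,3),cv2.Rodrigues(W[:3,:3])[0],W[:3,3],K,D)[0].reshape(-1,2)
E
python3 - <<'E'
from h import *
s=arm.read_state(); print(s)
ims=[]
for n in('side','top','wrist'):
    p,d=arm.capture(n); np.savez(f'{n}0.npz',p=p,d=d); ims.append(p)
    print(n,cam(n,s)[2].round(3).tolist(), (d>0).mean())
    for q in('desk','valve','sleeve','saddle_narrow','saddle_wide','sleeve_grip'):
        for r in arm.trace(n,q)[:2]:
            print(n,q,round(r['conf'],2),r['rect']); 
            C=cloud(n,d,s)[r['mask']&(d>0)]; print('   med',np.median(C,0).round(3) if len(C) else None, 'max z',C[:,2].max().round(3) if len(C) else None)
            np.save(f'm_{n}_{q}_{0}.npy',r['mask']) if r is arm else None
s=cv2.resize(np.hstack(ims[:2]),(800,300)); cv2.imwrite('pics/a.png',np.vstack([s,cv2.resize(ims[2],(400,300)).repeat(1,0) if 0 else np.hstack([cv2.resize(ims[2],(400,300)),np.zeros((300,400,3),np.uint8)])]))
E
```

```text
total 12
drwxr-xr-x  3 agent agent 4096 Nov 30 07:27 .
drwxr-xr-x 23 root  root  4096 Nov 30 07:27 ..
drwxr-xr-x  2 agent agent 4096 Nov 30 07:27 pics
invalid input: not JSON, or not a number
{'time_s': 0.0, 'qpos': array([-9.51399303e-01,  2.55709722e-01,  1.06999020e-01, -4.64921530e-04,
       -1.42392908e+00, -2.84582230e-01]), 'joint_velocities': array([-0.0008752 , -0.00149467,  0.00092799, -0.00042336, -0.00145778,
       -0.000103  ]), 'joint_torque': array([ 1.62503916e-04, -3.86630058e+01,  2.37939495e+01,  5.36537200e+00,
       -6.09840950e-03, -2.53451429e-05]), 'ee_pos': array([ 0.18061305, -0.5190024 ,  0.25241475]), 'tool_rot': array([-1.95732002e-04, -1.66592726e-01,  9.86025335e-01,  9.29587893e-04]), 'force': array([-0.02637866, -0.20230842,  0.63949095]), 'ft_torque': array([ 0.04161339,  0.03854671, -0.00802134]), 'grip_force': 0.0, 'finger_gap': 0.08528343985842901}
side [[0.94, -0.143, 0.31, 0.061], [-0.341, -0.406, 0.848, -1.22], [0.005, -0.903, -0.431, 0.787], [0.0, 0.0, 0.0, 1.0]] 0.9957834879557291
side valve 0.72 [210.1, 200.9, 303.3, 247.9]
   med [ 0.503
[... 586 characters left out ...]
0.516 -0.032  0.119] max z 0.292
top desk 0.51 [136.5, 192.3, 165.1, 225.6]
   med [0.492 0.339 0.061] max z 0.101
top valve 0.93 [255.5, 160.9, 287.4, 227.8]
   med [ 0.511 -0.057  0.125] max z 0.159
top sleeve 0.57 [262.1, 189.7, 285.4, 214.1]
   med [ 0.498 -0.051  0.129] max z 0.16
top saddle_narrow 0.66 [343.3, 197.1, 362.7, 221.1]
   med [ 0.487 -0.317  0.055] max z 0.097
top saddle_wide 0.75 [133.1, 193.4, 166.6, 223.7]
   med [0.493 0.339 0.061] max z 0.101
top sleeve_grip 0.75 [262.7, 187.6, 286.8, 217.6]
   med [ 0.498 -0.053  0.129] max z 0.28
wrist [[-0.329, 0.91, 0.253, 0.116], [0.944, 0.316, 0.091, -0.542], [0.003, 0.269, -0.963, 0.372], [0.0, 0.0, 0.0, 1.0]] 0.9960123697916666
```

View pics/a.png

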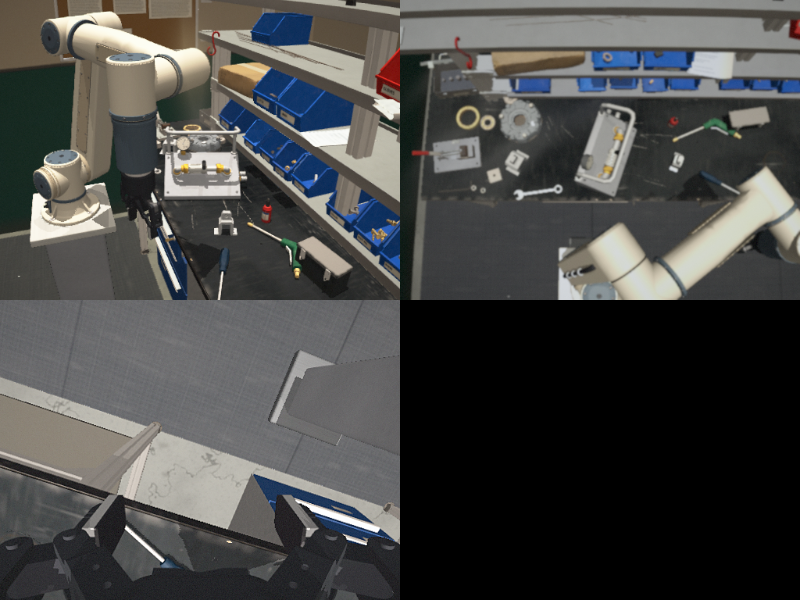

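```bash
cat > fit.py <<'E'
from h import *
P=np.vstack([cloud(n,np.load(f'{n}0.npz')['d']).reshape(-1,3) for n in('side','top')])
P=P[(abs(P[:,0]-.52)<.2)&(abs(P[:,1]+.05)<.2)&(P[:,2]>.03)&(P[:,2]<.32)]
rng=np.random.default_rng(0);best=(0,)
for _ in range(4000):
    a=P[rng.choice(len(P),3,False)]; n=np.cross(a[1]-a[0],a[2]-a[0]); n/=np.linalg.norm(n)+1e-9; n*=np.sign(n[2])
    if not .7<n[2]<.88: continue
    k=abs((P-a[0])@n)<.003
    if k.sum()>best[0]: best=(k.sum(),k)
Q=P[best[1]]; c=Q.mean(0); n=np.linalg.svd(Q-c)[2][2]; n*=np.sign(n[2])
k=abs((P-c)@n)<.003; Q=P[k]; c=Q.mean(0); n=np.linalg.svd(Q-c)[2][2]; n*=np.sign(n[2])
x=np.array([0,0,1])-n[2]*n; x/=np.linalg.norm(x); y=np.cross(n,x); A=np.stack([x,y,n],1)
print(len(Q),'n',n,'tilt',np.degrees(np.arccos(n[2])),'y',y,'c',c)
np.savez('A.npz',A=A,c=c)
L=(P-c)@A
img=np.zeros((300,400,3),np.uint8)
im=np.full((300,400),-1.)
for X,Y,Z in L:
    r,q=int(150-X*1000),int(200+Y*1000)
    if 0<=r<300 and 0<=q<400: im[r,q]=max(im[r,q],Z)
im=cv2.dilate(im,np.ones((4,4)))
o=cv2.applyColorMap(np.clip((im+.02)*2000,0,255).astype(np.uint8),cv2.COLORMAP_JET); o[im<-.05]=0
cv2.imwrite('pics/b.png',cv2.resize(o,(800,600)))
E
python3 fit.py; python3 -m handwheel '[[8.5,0,0,0,0],[8.5,0,0,-2,0],[8.5,0,0,-2,0],[8.5,0,0,-2,0]]' 40
```

```text
4653 n [-0.20130612 -0.58165843  0.78813027] tilt 37.98887627302157 y [-9.45004744e-01  3.27056621e-01 -2.77555756e-17] c [ 0.51997284 -0.03681985  0.08476747]
time_s: 1.38
ee_pos: [0.181, -0.52, 0.2744]
tool_rot: [0.0, -0.167, 0.986, -0.001]
force: [1.1, -0.2, -0.7]
finger_gap: 0.0847
grip_force: 0.0
```

View pics/b.png

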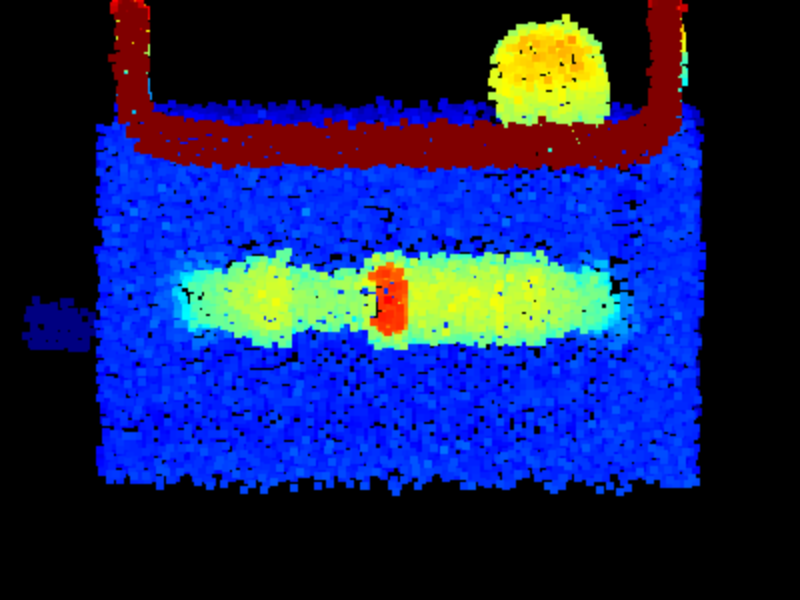

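```bash
python3 - <<'E'
exec(open('fit.py').read().split('img=')[0])
f=L[abs(L[:,2])<.004]; 
for lo,hi in((-.1,-.03),(-.03,.05),(.05,.1)):
    g=f[(f[:,1]>lo)&(f[:,1]<hi)]; print('front',np.percentile(g[:,0],[.3,1,2]))
g=f[abs(f[:,0]+.04)<.03]; print('yedges',np.percentile(g[:,1],[.3,1,99,99.7]))
l=L[(L[:,2]>.064)&(L[:,2]<.1)&(abs(L[:,0])<.04)&(abs(L[:,1])<.06)]; print('lug',len(l),np.percentile(l,[2,50,98],axis=0))
b=L[(L[:,2]>.04)&(L[:,2]<.062)&(abs(L[:,0])<.04)&(abs(L[:,1])<.09)]; print('barrel',np.percentile(b,[1,50,99],axis=0))
E
python3 -m handwheel '[[8.5,0,-4,0,0],[8.5,0,-8,0,0],[8.5,0,-12,0,0],[8.5,0,-16,0,0],[8.5,0,-20,0,0],[8.5,0,-24,0,0],[8.5,0,-28,0,0],[8.5,0,-32,0,0]]'; python3 -c "
from h import *
s=arm.read_state();print(s['qpos'].round(3),Rq(s['tool_rot'])[:,2].round(3))"
```

```text
4653 n [-0.20130612 -0.58165843  0.78813027] tilt 37.98887627302157 y [-9.45004744e-01  3.27056621e-01 -2.77555756e-17] c [ 0.51997284 -0.03681985  0.08476747]
front [-0.09031018 -0.08828329 -0.08585878]
front [-0.09192572 -0.08834202 -0.08683512]
front [-0.09196019 -0.08895548 -0.08765139]
yedges [-0.15005945 -0.14743063  0.1454031   0.14658474]
lug 75 [[-0.01461932 -0.01386104  0.0663754 ]
 [ 0.00067073 -0.00436295  0.08126062]
 [ 0.01639517  0.00174916  0.08757978]]
barrel [[-0.01988119 -0.0844594   0.0402901 ]
 [ 0.00097526  0.01369101  0.04788476]
 [ 0.02126068  0.08588025  0.05786208]]
time_s: 2.05
ee_pos: [0.2686, -0.7692, 0.2687]
tool_rot: [0.001, -0.167, 0.986, -0.006]
force: [1.3, -1.6, 1.3]
finger_gap: 0.0848
grip_force: 0.0
[-1.043  0.985  1.43   0.003 -2.003 -0.192] [ 0.004 -0.012 -1.   ]
```

```bash
python3 -m handwheel '[[8.5,0,-4,0,0],[8.5,0,-8,0,0],[8.5,0,-12,0,0],[8.5,0,-16,0,0],[8.5,0,-20,0,0],[8.5,0,-24,0,0],[8.5,0,-28,0,0],[8.5,0,-32,0,0]]'; python3 -c "
from h import *
s=arm.read_state();print(s['qpos'].round(3),Rq(s['tool_rot'])[:,2].round(3))"
```

```text
time_s: 2.72
ee_pos: [0.2851, -0.8161, 0.2014]
tool_rot: [0.004, -0.167, 0.986, -0.025]
force: [0.7, -0.5, -0.5]
finger_gap: 0.0848
grip_force: 0.0
[-1.051  1.101  1.5    0.01  -1.92  -0.181] [ 0.016 -0.048 -0.999]
```

```bash
python3 -m handwheel '[[8.5,0,-4,0,0],[8.5,0,-8,0,0],[8.5,0,-12,0,0],[8.5,0,-16,0,0],[8.5,0,-20,0,0],[8.5,0,-24,0,0],[8.5,0,-28,0,0],[8.5,0,-32,0,0]]'; python3 -c "
from h import *
s=arm.read_state();print(s['qpos'].round(3),Rq(s['tool_rot'])[:,2].round(3))";  python3 -m handwheel '[[8.5,0,0,-4,0],[8.5,0,4,-8,0],[8.5,0,8,-8,0],[8.5,0,12,-8,0],[8.5,0,16,-8,0],[8.5,0,20,-8,0]]'; python3 -c "
from h import *
s=arm.read_state();print(s['qpos'].round(3),Rq(s['tool_rot'])[:,2].round(3))"
```

```text
time_s: 3.38
ee_pos: [0.2966, -0.85, 0.1459]
tool_rot: [0.006, -0.167, 0.985, -0.042]
force: [-0.1, 0.2, -0.1]
finger_gap: 0.0853
grip_force: 0.0
[-1.056  1.168  1.499  0.017 -1.817 -0.175] [ 0.027 -0.081 -0.996]
time_s: 3.88
ee_pos: [0.2486, -0.7103, 0.2127]
tool_rot: [0.006, -0.166, 0.985, -0.043]
force: [1.7, -0.4, 1.1]
finger_gap: 0.0853
grip_force: 0.0
[-1.018  0.628  0.575  0.021 -1.433 -0.22 ] [ 0.027 -0.083 -0.996]
```

```bash
python3 - <<'E'
from h import *
from scipy.optimize import least_squares
d=[(.2557,.107,0,.5495,.2524),(.985,1.43,.013,.8147,.2687),(1.101,1.5,.051,.8645,.2014),(1.168,1.499,.085,.9003,.1459),(.628,.575,.087,.7525,.2127)]
def f(p):
    a,L1,L2,h,t=p; e=[]
    for q2,q3,w,r,z in d: e+=[a+L1*np.sin(q2)+L2*np.cos(q3-q2)+t*np.sin(w)-r, h+L1*np.cos(q2)+L2*np.sin(q3-q2)-t*np.cos(w)-z]
    return e
s=least_squares(f,[0,.5,.45,.2,.25]); print(s.x,s.cost, np.array(s.fun).round(4))
P=np.vstack([cloud(n,np.load(f'{n}0.npz')['d']).reshape(-1,3) for n in('side','top')])
P=P[(P[:,2]>.0)]
for z0 in(.05,.3,.5,.7,.9):
    print('z',z0)
    Q=P[(P[:,2]>z0)&(P[:,2]<z0+.25)]
    H,_,_=np.histogram2d(Q[:,0],Q[:,1],bins=[np.arange(-.6,1.21,.15),np.arange(-1.2,1.21,.15)])
    for i in range(len(H))[::-1]: print('%5.2f '%(-.6+.15*i),''.join('#' if v>3 else '.' for v in H[i][::-1]))
E
```

```text
[0.03566677 0.50774987 0.38952907 0.16066328 0.34083754] 1.842647057111613e-06 [-0.0002  0.001   0.0001 -0.0005  0.0002  0.0001 -0.0002  0.0008  0.0001
 -0.0013]
z 0.05
 1.05  #...............
 0.90  #..#...###.##...
 0.75  ...###########..
 0.60  .....#########..
 0.45  ...######.#.....
 0.30  .......##.......
 0.15  .......##..#....
 0.00  #......##..#....
-0.15  #......##.......
-0.30  #...............
-0.45  #...............
-0.60  ................
z 0.3
 1.05  #..#...#####....
 0.90  #..##########...
 0.75  #..###########..
 0.60  #..###########..
 0.45  #...............
 0.30  #...............
 0.15  .......##..#....
 0.00  #......##..#....
-0.15  #...............
-0.30  #...............
-0.45  #...............
-0.60  ................
z 0.5
 1.05  #..#.######.....
 0.90  #..#########....
 0.75  #..##########...
 0.60  #..##########...
 0.45  #...............
 0.30  #.........##....
 0.15  #......#####....
 0.00  #......###.#....
-0.15  #.......#.......
-0.30  #...............
-0.45  #...............
-0.60  ................
z 0.7
 1.05  ........###.....
 0.90  ........####....
 0.75  ...##########...
 0.60  ....#########...
 0.45  ................
 0.30  ................
 0.15  .......##.......
 0.00  #.......##......
-0.15  #...............
-0.30  #...............
-0.45  ................
-0.60  ................
z 0.9
 1.05  ................
 0.90  ................
 0.75  ................
 0.60  ................
 0.45  ................
 0.30  ................
 0.15  ................
 0.00  ................
-0.15  ................
-0.30  ................
-0.45  ................
-0.60  ................
```

```bash
cat >> h.py <<'E'
def rel(*pts):
    s=arm.read_state(); M=Rq(s['tool_rot']); p=s['ee_pos']
    print('t',round(s['time_s'],2),'p',p.round(4),'q',s['qpos'].round(2),'z',M[:,2].round(3),'y',M[:,1].round(3),'F',np.round(s['force'],1),'gap',round(s['finger_gap'],4))
    for a in pts: print(np.array(a).round(3),'->',(100*M.T@(np.array(a)-p)).round(1))
E
python3 -c "
from h import *
rel((.3,-.6,.42),(.42,-.3,.47),(.42,.1,.47),(.36,.45,.45),(.23,.66,.42))"
```

```text
t 3.88 p [ 0.2486 -0.7103  0.2127] q [-1.02  0.63  0.57  0.02 -1.43 -0.22] z [ 0.027 -0.083 -0.996] y [-0.327  0.941 -0.087] F [ 1.7 -0.4  1.1] gap 0.0853
[ 0.3  -0.6   0.42] -> [ -8.4   6.9 -21.4]
[ 0.42 -0.3   0.47] -> [-29.6  30.8 -28.6]
[0.42 0.1  0.47] -> [-42.8  68.4 -31.9]
[0.36 0.45 0.45] -> [-48.6 103.5 -32.9]
[0.23 0.66 0.42] -> [-43.2 127.7 -32. ]
```

```bash
python3 -m handwheel '[[8.5,-8.4,6.9,-21.4,0],[8.5,-8.4,6.9,-21.4,0],[8.5,-8.4,6.9,-21.4,0],[8.5,-8.4,6.9,-21.4,0],[8.5,-8.4,6.9,-21.4,0],[8.5,-8.4,6.9,-21.4,0]]' >/dev/null
python3 -m handwheel '[[8.5,-21.2,23.9,-7.2,0],[8.5,-21.2,23.9,-7.2,0],[8.5,-21.2,23.9,-7.2,0],[8.5,-21.2,23.9,-7.2,0],[8.5,-21.2,23.9,-7.2,0],[8.5,-21.2,23.9,-7.2,0],[8.5,-21.2,23.9,-7.2,0],[8.5,-21.2,23.9,-7.2,0]]' >/dev/null
python3 -m handwheel '[[8.5,-6.6,18.8,-1.6,0],[8.5,-6.6,18.8,-1.6,0],[8.5,-6.6,18.8,-1.6,0],[8.5,-6.6,18.8,-1.6,0],[8.5,-6.6,18.8,-1.6,0]]' >/dev/null
python3 -m handwheel '[[8.5,-6.6,18.8,-1.6,0],[8.5,-6.6,18.8,-1.6,0],[8.5,-6.6,18.8,-1.6,0],[8.5,-6.6,18.8,-1.6,0],[8.5,-6.6,18.8,-1.6,0]]' 
python3 -c "
from h import *
rel((.36,.45,.45),(.23,.66,.42))"
```

```text
time_s: 5.88
ee_pos: [0.4202, 0.1013, 0.4707]
tool_rot: [0.007, -0.167, 0.985, -0.042]
force: [1.7, -0.3, 0.2]
finger_gap: 0.0848
grip_force: 0.0
t 5.88 p [0.4202 0.1013 0.4707] q [ 0.67  0.05  0.38  0.09 -1.93 -1.87] z [ 0.028 -0.08  -0.996] y [-0.329  0.941 -0.085] F [ 1.7 -0.3  0.2] gap 0.0848
[0.36 0.45 0.45] -> [-5.8 35.  -0.9]
[0.23 0.66 0.42] -> [-0.5 59.2  0. ]
```

```bash
python3 -m handwheel '[[8.5,-5.8,35,-0.9,0],[8.5,-5.8,35,-0.9,0],[8.5,-5.8,35,-0.9,-0.1],[8.5,-5.8,35,-0.9,-0.2],[8.5,-5.8,35,-0.9,-0.3],[8.5,-5.8,35,-0.9,-0.4],[8.5,-5.8,35,-0.9,-0.5],[8.5,-5.8,35,-0.9,-0.5]]' >/dev/null
python3 -c "
from h import *
rel((.36,.45,.45),(.23,.66,.42),(.27,.75,.5))"
```

```text
t 6.55 p [0.3636 0.4284 0.4511] q [ 1.18  0.37  0.74  0.06 -2.01 -1.89] z [ 0.027 -0.08  -0.996] y [-0.744  0.664 -0.074] F [1.5 0.3 1.2] gap 0.085
[0.36 0.45 0.45] -> [-1.4  1.7 -0.1]
[0.23 0.66 0.42] -> [-8.4 25.6  0.9]
[0.27 0.75 0.5 ] -> [-17.5  28.   -7.7]
```

```bash
python3 -m handwheel '[[8.5,-12.5,27,-3,0],[8.5,-12.5,27,-3,-0.1],[8.5,-12.5,27,-3,-0.2],[8.5,-12.5,27,-3,-0.3],[8.5,-12.5,27,-3,-0.4],[8.5,-12.5,27,-3,-0.4],[8.5,-12.5,27,-3,-0.4],[8.5,-12.5,27,-3,-0.4]]' >/dev/null
python3 -c "
from h import *
rel()"
python3 -m handwheel '[[8.5,-4,0,-2,0],[8.5,-8,0,-4,0],[8.5,-12,0,-6,0],[8.5,-16,0,-8,0],[8.5,-20,0,-10,0],[8.5,-24,0,-12,0],[8.5,-28,0,-14,0],[8.5,-32,0,-16,0]]' >/dev/null
python3 -c "
from h import *
rel()"
```

```text
t 7.22 p [0.2381 0.6521 0.4154] q [ 1.47  0.83  1.5   0.06 -2.3  -1.76] z [ 0.036 -0.063 -0.997] y [-0.944  0.325 -0.054] F [ 0.2 -0.   0.8] gap 0.0849
t 7.88 p [0.2506 0.6867 0.3852] q [ 1.46  0.87  1.5   0.06 -2.22 -1.75] z [ 0.048 -0.03  -0.998] y [-0.943  0.328 -0.055] F [ 0.1  0.9 -0.1] gap 0.085
```

```bash
python3 -m handwheel '[[8.5,-20,0,-20,0],[8.5,-20,0,-20,0],[8.5,-20,0,-20,0],[8.5,-20,0,-20,0],[8.5,-20,0,-20,0],[8.5,-20,0,-20,0],[8.5,-20,0,-20,0],[8.5,-20,0,-20,0]]' >/dev/null
python3 -c "
from h import *
rel()"
python3 -m handwheel '[[8.5,-30,0,-10,0],[8.5,-30,0,-10,0],[8.5,-30,0,-10,0],[8.5,-30,0,-10,0],[8.5,-30,0,-10,0],[8.5,-30,0,-10,0],[8.5,-30,0,-10,0],[8.5,-30,0,-10,0]]' >/dev/null
python3 -c "
from h import *
rel()"
```

```text
t 8.55 p [0.2433 0.6838 0.4048] q [ 1.47  0.85  1.5   0.08 -2.21 -1.76] z [ 0.06  -0.001 -0.998] y [-0.943  0.327 -0.057] F [-0.1 -0.   0.5] gap 0.0848
t 9.22 p [0.2581 0.7295 0.3578] q [ 1.46  0.92  1.5   0.08 -2.12 -1.75] z [ 0.073  0.03  -0.997] y [-0.943  0.327 -0.059] F [-0.2 -0.9  0.1] gap 0.085
```

```bash
for i in 1 2 3 4 5; do python3 -m handwheel '[[8.5,-26,3.5,-15,0],[8.5,-26,3.5,-15,0],[8.5,-26,3.5,-15,0],[8.5,-26,3.5,-15,0],[8.5,-26,3.5,-15,0],[8.5,-26,3.5,-15,0],[8.5,-26,3.5,-15,0],[8.5,-26,3.5,-15,0]]' >/dev/null; python3 -c "
from h import *
rel()"; done
```

```text
t 9.88 p [0.2396 0.7507 0.3543] q [ 1.49  0.92  1.5   0.09 -2.08 -1.78] z [ 0.084  0.062 -0.995] y [-0.943  0.327 -0.059] F [-0.8  0.3  0.7] gap 0.0851
t 10.55 p [0.2239 0.7667 0.3562] q [ 1.52  0.92  1.5   0.1  -2.04 -1.8 ] z [ 0.095  0.095 -0.991] y [-0.943  0.327 -0.059] F [-0.  -0.4  0.2] gap 0.085
t 11.22 p [0.2102 0.7785 0.3632] q [ 1.54  0.92  1.5   0.11 -2.02 -1.82] z [ 0.105  0.129 -0.986] y [-0.943  0.327 -0.058] F [-0.3  1.  -0.5] gap 0.0853
t 11.88 p [0.1981 0.7866 0.3745] q [ 1.56  0.91  1.5   0.12 -1.99 -1.83] z [ 0.115  0.162 -0.98 ] y [-0.943  0.327 -0.056] F [ 0.3 -0.4 -0.3] gap 0.0845
t 12.55 p [0.1874 0.7916 0.3893] q [ 1.58  0.89  1.5   0.14 -1.97 -1.84] z [ 0.124  0.197 -0.973] y [-0.944  0.327 -0.054] F [0.7 0.5 0.6] gap 0.085
```

```bash
for i in 1 2 3 4 5; do python3 -m handwheel '[[8.5,-26,9,-9,0],[8.5,-26,9,-9,0],[8.5,-26,9,-9,0],[8.5,-26,9,-9,0],[8.5,-26,9,-9,0],[8.5,-26,9,-9,0],[8.5,-26,9,-9,0],[8.5,-26,9,-9,0]]' >/dev/null; python3 -c "
from h import *
rel()"; done
```

```text
t 13.22 p [0.1511 0.8225 0.3764] q [ 1.63  0.92  1.5   0.16 -1.92 -1.89] z [ 0.131  0.231 -0.964] y [-0.944  0.326 -0.05 ] F [0.1 1.  1. ] gap 0.085
t 13.88 p [0.1205 0.845  0.3712] q [ 1.68  0.93  1.5   0.17 -1.87 -1.93] z [ 0.137  0.267 -0.954] y [-0.945  0.324 -0.045] F [-0.4 -1.   0.3] gap 0.0852
t 14.55 p [0.0944 0.8614 0.3726] q [ 1.71  0.94  1.5   0.19 -1.84 -1.96] z [ 0.142  0.303 -0.942] y [-0.946  0.322 -0.039] F [ 0.9 -0.6  0.1] gap 0.0849
t 15.22 p [0.0883 0.8486 0.2907] q [ 1.73  1.04  1.5   0.23 -1.93 -1.94] z [ 0.196  0.124 -0.973] y [-0.939  0.309 -0.15 ] F [ 7.6 -3.9 45.4] gap 0.0852
t 15.88 p [0.0807 0.8372 0.1572] q [ 1.74  1.2   1.5   0.24 -2.   -1.93] z [ 0.236 -0.103 -0.966] y [-0.933  0.255 -0.255] F [ 2.7 -1.3 24.5] gap 0.0852
```

```bash
python3 - <<'E'
from h import *
rel()
s=arm.read_state(); print(s['joint_torque'].round(1),s['joint_velocities'].round(2),s['ft_torque'])
a=arm.capture('side')[0];b=arm.capture('wrist')[0]
cv2.imwrite('pics/c.png',np.hstack([cv2.resize(a,(400,300)),cv2.resize(b,(400,300))]))
rel()
E
```

```text
t 15.88 p [0.0807 0.8372 0.1572] q [ 1.74  1.2   1.5   0.24 -2.   -1.93] z [ 0.236 -0.103 -0.966] y [-0.933  0.255 -0.255] F [ 2.7 -1.3 24.5] gap 0.0852
[  3.   24.8 -22.3  -6.7   7.   -1.2] [-0.01  1.92  0.4   0.14 -2.69  0.54] [-0.0025661  -0.5570031   0.02858141]
t 15.98 p [0.0775 0.8183 0.0536] q [ 1.74  1.32  1.46  0.22 -2.02 -1.93] z [ 0.242 -0.264 -0.934] y [-0.931  0.206 -0.3  ] F [ -1.5   3.8 -25.7] gap 0.0848
```

View pics/c.png

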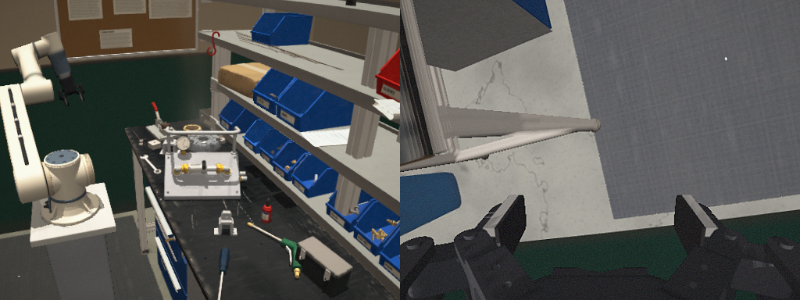

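```bash
python3 -m handwheel '[[8.5,0,0,0,0]]'; python3 -c "
from h import *
rel();s=arm.read_state(); print(s['joint_torque'].round(1),s['joint_velocities'].round(2))"
```

```text
time_s: 16.07
ee_pos: [0.0768, 0.8176, 0.0414]
tool_rot: [0.011, -0.604, 0.775, -0.186]
force: [0.3, 2.0, -22.5]
finger_gap: 0.0851
grip_force: 0.0
t 16.07 p [0.0768 0.8176 0.0414] q [ 1.74  1.32  1.45  0.21 -2.01 -1.93] z [ 0.241 -0.275 -0.931] y [-0.932  0.201 -0.301] F [  0.3   2.  -22.5] gap 0.0851
[-1.20e+00 -1.80e+02  4.90e+01  1.25e+01 -2.30e+00  1.00e-01] [-0.   -0.35 -0.06  0.01  0.03 -0.  ]
```

```bash
python3 -m handwheel '[[8.5,0,0,0,0],[8.5,0,0,0,0]]'; python3 -c "
from h import *
rel();s=arm.read_state(); print(s['joint_torque'].round(1),s['joint_velocities'].round(2))"
```

```text
time_s: 16.23
ee_pos: [0.0794, 0.828, 0.1108]
tool_rot: [0.039, -0.602, 0.784, -0.147]
force: [-0.1, -0.6, 6.7]
finger_gap: 0.0851
grip_force: 0.0
t 16.23 p [0.0794 0.828  0.1108] q [ 1.74  1.25  1.47  0.23 -2.01 -1.93] z [ 0.238 -0.182 -0.954] y [-0.932  0.233 -0.277] F [-0.1 -0.6  6.7] gap 0.0851
[  0.8 -51.1  13.7   3.4  -0.3  -0. ] [-0.01 -0.24  0.09  0.02 -0.01  0.  ]
```

```bash
python3 -m handwheel '[[8.5,0,0,0,0],[8.5,0,0,0,0]]'>/dev/null; python3 -c "
from h import *
rel((0,.65,.35),(-.19,.31,.64))"
```

```text
t 16.4 p [0.0789 0.8286 0.1224] q [ 1.74  1.24  1.48  0.22 -2.01 -1.93] z [ 0.234 -0.168 -0.958] y [-0.933  0.237 -0.269] F [-0.  -0.   1.2] gap 0.0848
[0.   0.65 0.35] -> [ 21.5  -3.  -20.6]
[-0.19  0.31  0.64] -> [ 62.2  -1.1 -47.1]
```

```bash
python3 -m handwheel '[[8.5,21.5,-3,-20.6,0],[8.5,21.5,-3,-20.6,0],[8.5,21.5,-3,-20.6,0],[8.5,21.5,-3,-20.6,0],[8.5,21.5,-3,-20.6,0],[8.5,21.5,-3,-20.6,0],[8.5,21.5,-3,-20.6,0],[8.5,21.5,-3,-20.6,0]]' >/dev/null; python3 -c "
from h import *
rel((-.19,.31,.64))"; python3 -m handwheel '[[8.5,40.7,2,-26.5,0],[8.5,40.7,2,-26.5,0],[8.5,40.7,2,-26.5,0],[8.5,40.7,2,-26.5,0],[8.5,40.7,2,-26.5,0],[8.5,40.7,2,-26.5,0],[8.5,40.7,2,-26.5,0],[8.5,40.7,2,-26.5,0]]' >/dev/null; python3 -c "
from h import *
rel((-.19,.31,.64),(-.05,.31,.64),(-.02,.2,.64))"
```

```text
t 17.07 p [0.     0.6512 0.3507] q [ 1.89  0.64  0.85  0.18 -2.02 -2.1 ] z [ 0.229 -0.173 -0.958] y [-0.935  0.234 -0.266] F [-0.   0.1  1.1] gap 0.085
[-0.19  0.31  0.64] -> [ 40.9   2.1 -26.2]
t 17.73 p [-0.1273  0.422   0.5489] q [ 2.26  0.35  0.95  0.08 -2.46 -2.47] z [ 0.222 -0.183 -0.958] y [-0.937  0.233 -0.261] F [-1.1  0.5  0.9] gap 0.0852
[-0.19  0.31  0.64] -> [13.5  0.9 -8.1]
[-0.05  0.31  0.64] -> [  9.7 -12.2  -5. ]
[-0.02  0.2   0.64] -> [ 19.4 -17.6  -2.3]
```

```bash
python3 -m handwheel '[[8.5,13.5,0.9,-8,0],[8.5,13.5,0.9,-8,0],[8.5,13.5,0.9,-8,0],[8.5,13.5,0.9,-8,0],[8.5,13.5,0.9,-8,0]]' >/dev/null; python3 -c "
from h import *
rel()"; python3 -m handwheel '[[8.5,9,-27,8.5,0],[8.5,9,-27,8.5,0],[8.5,9,-27,8.5,0],[8.5,9,-27,8.5,0]]' >/dev/null; python3 -c "
from h import *
rel()"
```

```text
t 18.15 p [-0.1878  0.3102  0.6355] q [ 2.53  0.44  1.5  -0.12 -2.93 -2.9 ] z [ 0.227 -0.192 -0.955] y [-0.936  0.228 -0.268] F [0.1 1.5 0.5] gap 0.0851
t 18.48 p [-0.0694  0.2339  0.6367] q [ 2.51  0.04  0.88 -0.05 -2.7  -2.81] z [ 0.22  -0.188 -0.957] y [-0.937  0.231 -0.261] F [-0.6  0.4  2.9] gap 0.0851
```

```bash
python3 -m handwheel '[[8.5,7,-17,-26,0],[8.5,7,-17,-26,0],[8.5,7,-17,-26,0],[8.5,7,-17,-26,0],[8.5,7,-17,-26,0]]' >/dev/null; python3 -c "
from h import *
rel()"
```

```text
t 18.9 p [0.0019 0.2139 0.7033] q [ 2.42  0.13  1.22  0.14 -2.94 -2.55] z [ 0.227 -0.162 -0.96 ] y [-0.937  0.232 -0.261] F [ 0.3  0.3 -0.1] gap 0.085
```

```bash
python3 -m handwheel '[[8.5,7,-17,-26,0],[8.5,7,-17,-26,0],[8.5,7,-17,-26,0],[8.5,7,-17,-26,0]]' >/dev/null; python3 -c "
from h import *
rel()";python3 -m handwheel '[[8.5,9,-27,8,0],[8.5,9,-27,8,0],[8.5,9,-27,8,0]]' >/dev/null; python3 -c "
from h import *
rel()"
```

```text
t 19.23 p [0.0583 0.1897 0.7251] q [ 2.29  0.15  1.23  0.44 -2.94 -2.1 ] z [ 0.265 -0.174 -0.949] y [-0.931  0.21  -0.298] F [-3.3  4.4  0.3] gap 0.0851
t 19.48 p [0.1593 0.1163 0.7318] q [ 1.96 -0.01  1.02  0.58 -2.8  -1.69] z [ 0.262 -0.158 -0.952] y [-0.928  0.229 -0.293] F [ 1.6  0.6 -0.2] gap 0.0849
```

```bash
python3 -c "
from h import *
rel((-.15,.32,.6),(-.42,.45,.52))
from scipy.spatial.transform import Rotation as R
"; python3 - <<'E'
from h import *
# saddles from stored clouds
P=np.vstack([cloud(n,np.load(f'{n}0.npz')['d']).reshape(-1,3) for n in('side','top')])
for nm,c,zt in(('narrow',(.488,-.322),.0865),('wide',(.493,.339),.0925)):
    Q=P[(np.hypot(P[:,0]-c[0],P[:,1]-c[1])<.075)&(P[:,2]>.012)&(P[:,2]<.12)]
    l=Q[Q[:,2]>zt-.024]; f=Q
    for k,S in(('lug',l),('all>12mm',f)):
        S=S[:,:2]; m=np.median(S,0); r=cv2.minAreaRect((S*1000).astype(np.float32))
        w,V=np.linalg.eigh(np.cov((S-m).T)); print(nm,k,len(S),m.round(4),'rect',np.round(r[0],1),np.round(r[1],1),r[2],'long az',np.degrees(np.arctan2(V[1,1],V[0,1])).round(1),np.sqrt(w))
E
```

```text
t 19.48 p [0.1593 0.1163 0.7318] q [ 1.96 -0.01  1.02  0.58 -2.8  -1.69] z [ 0.262 -0.158 -0.952] y [-0.928  0.229 -0.293] F [ 1.6  0.6 -0.2] gap 0.0849
[-0.15  0.32  0.6 ] -> [-12.5  37.2   1.2]
[-0.42  0.45  0.52] -> [-18.6  67.6  -0.2]
narrow lug 210 [ 0.4974 -0.3257] rect [ 499.5 -321.6] [30.8 34.5] 67.93069458007812 long az 156.2 [0.00618689 0.00984643]
narrow all>12mm 615 [ 0.4938 -0.3283] rect [ 505.4 -334.2] [71.2 87.3] 7.4821882247924805 long az 150.6 [0.01119171 0.01544895]
wide lug 120 [0.4996 0.3376] rect [499.3 337.4] [51.4 44.5] 54.90211868286133 long az 157.4 [0.00833192 0.0113252 ]
wide all>12mm 666 [0.497  0.3327] rect [492.6 340.8] [ 74.5 122.2] 57.29530334472656 long az 150.0 [0.01859157 0.02247269]
```

```bash
python3 -m handwheel '[[8.5,-9.5,31,0.5,-0.12],[8.5,-9.5,31,0.5,-0.24],[8.5,-9.5,31,0.5,-0.36],[8.5,-9.5,31,0.5,-0.48],[8.5,-9.5,31,0.5,-0.6],[8.5,-9.5,31,0.5,-0.72],[8.5,-9.5,31,0.5,-0.84],[8.5,-9.5,31,0.5,-0.94]]' >/dev/null; python3 -c "
from h import *
rel((-.42,.45,.52))"
```

```text
t 20.15 p [-0.101   0.2834  0.6254] q [ 2.48  0.15  0.92  0.05 -2.65 -1.75] z [ 0.252 -0.167 -0.953] y [-0.76  -0.645 -0.088] F [-0.   1.4  0.3] gap 0.0848
[-0.42  0.45  0.52] -> [-34.6  14.4  -0.8]
```

```bash
python3 -m handwheel '[[8.5,-30,12.5,-0.7,-0.1],[8.5,-30,12.5,-0.7,-0.2],[8.5,-30,12.5,-0.7,-0.3],[8.5,-30,12.5,-0.7,-0.4],[8.5,-30,12.5,-0.7,-0.4],[8.5,-30,12.5,-0.7,-0.4],[8.5,-30,12.5,-0.7,-0.4]]' >/dev/null; python3 -c "
from h import *
s=arm.read_state();p=s['ee_pos'];rel(p+.3*np.array([-.7,.48,.5]),p+.3*np.array([-.83,.56,0]),p+[0,0,.3])"
```

```text
t 20.73 p [-0.3313  0.4001  0.5209] q [ 2.56  0.68  1.49 -0.   -2.7  -1.48] z [ 0.264 -0.174 -0.949] y [-0.47  -0.882  0.031] F [-2.1  1.9 -2.8] gap 0.085
[-0.541  0.544  0.671] -> [-19.3  -2.4 -22.3]
[-0.58   0.568  0.521] -> [-28.3  -3.1  -9.5]
[-0.331  0.4    0.821] -> [  9.4   0.9 -28.5]
```

Test whether many one-row calls lean faster.

```bash
for i in 1 2 3 4; do python3 -m handwheel '[[8.5,-23,-2.5,-16,0]]' >/dev/null; python3 -c "
from h import *
rel()"; done
```

```text
t 20.82 p [-0.3504  0.4069  0.5085] q [ 2.57  0.7   1.5   0.   -2.67 -1.48] z [ 0.252 -0.159 -0.954] y [-0.467 -0.884  0.024] F [-0.9 -0.3 -0. ] gap 0.085
t 20.9 p [-0.3653  0.4119  0.5006] q [ 2.58  0.71  1.5   0.01 -2.64 -1.49] z [ 0.238 -0.142 -0.961] y [-0.467 -0.884  0.015] F [ 1.5 -0.6  1.8] gap 0.0853
t 20.98 p [-0.3807  0.4169  0.491 ] q [ 2.59  0.73  1.5   0.02 -2.61 -1.49] z [ 0.228 -0.127 -0.965] y [-0.465 -0.885  0.007] F [0.5 0.  0.2] gap 0.0846
t 21.07 p [-0.3962  0.4218  0.4812] q [ 2.6   0.74  1.5   0.03 -2.58 -1.49] z [ 0.217 -0.114 -0.969] y [-0.463 -0.886  0.   ] F [0.2 0.3 0.2] gap 0.0854
```

```bash
for i in 1 2 3 4 5; do python3 -m handwheel '[[8.5,-20,4,-20,0]]' >/dev/null; done; python3 -c "
from h import *
rel()"; for i in 1 2 3 4 ; do python3 -m handwheel '[[8.5,-20,6,-18,0]]' >/dev/null; done; python3 -c "
from h import *
rel()"
```

```text
t 21.48 p [-0.4745  0.395   0.4619] q [ 2.71  0.76  1.5   0.04 -2.48 -1.59] z [ 0.165 -0.051 -0.985] y [-0.455 -0.89  -0.03 ] F [-0.6  0.2 -1. ] gap 0.0847
t 21.82 p [-0.5332  0.3658  0.4543] q [ 2.8   0.77  1.5   0.05 -2.39 -1.66] z [ 0.106  0.002 -0.994] y [-0.452 -0.891 -0.05 ] F [-0.6 -0.8  0.3] gap 0.0849
```

```bash
python3 -c "
from h import *
rel((-.22,.42,.52),(.1,.38,.5),(.36,.12,.45),(.45,-.15,.4),(.48,-.30,.26))"
```

```text
t 21.82 p [-0.5332  0.3658  0.4543] q [ 2.8   0.77  1.5   0.05 -2.39 -1.66] z [ 0.106  0.002 -0.994] y [-0.452 -0.891 -0.05 ] F [-0.6 -0.8  0.3] gap 0.0849
[-0.22  0.42  0.52] -> [ 25.9 -19.3  -3.2]
[0.1  0.38 0.5 ] -> [ 55.9 -30.1   2.2]
[0.36 0.12 0.45] -> [ 90.2 -18.5   9.9]
[ 0.45 -0.15  0.4 ] -> [110.    1.7  15.7]
[ 0.48 -0.3   0.26] -> [118.2  14.4  29.9]
```

```bash
python3 -m handwheel '[[8.5,25.9,-19.3,-3.2,0],[8.5,25.9,-19.3,-3.2,0],[8.5,25.9,-19.3,-3.2,0],[8.5,25.9,-19.3,-3.2,0],[8.5,25.9,-19.3,-3.2,0],[8.5,25.9,-19.3,-3.2,0],[8.5,25.9,-19.3,-3.2,0],[8.5,25.9,-19.3,-3.2,0]]' >/dev/null
python3 -m handwheel '[[8.5,30,-10.8,5.4,0],[8.5,30,-10.8,5.4,0],[8.5,30,-10.8,5.4,0],[8.5,30,-10.8,5.4,0],[8.5,30,-10.8,5.4,0],[8.5,30,-10.8,5.4,0],[8.5,30,-10.8,5.4,0],[8.5,30,-10.8,5.4,0]]' >/dev/null
python3 -m handwheel '[[8.5,30,10.2,6.8,0],[8.5,30,10.2,6.8,0],[8.5,30,10.2,6.8,0],[8.5,30,10.2,6.8,0],[8.5,30,10.2,6.8,0],[8.5,30,10.2,6.8,0],[8.5,30,10.2,6.8,0],[8.5,30,10.2,6.8,0]]' >/dev/null
python3 -c "
from h import *
rel((.43,-.1,.4),(.45,-.15,.4),(.44,-.30,.26))"
```

```text
t 23.82 p [0.3172 0.1487 0.4553] q [ 0.99 -0.2   0.11  0.09 -1.81  0.13] z [ 0.11   0.003 -0.994] y [-0.453 -0.89  -0.053] F [0.6 1.  0.2] gap 0.0849
[ 0.43 -0.1   0.4 ] -> [20.8 17.3  6.7]
[ 0.45 -0.15  0.4 ] -> [24.8 20.9  6.9]
[ 0.44 -0.3   0.26] -> [29.4 35.4 20.6]
```

```bash
python3 -m handwheel '[[8.5,20.8,17.3,6.7,0],[8.5,20.8,17.3,6.7,0],[8.5,20.8,17.3,6.7,0],[8.5,20.8,17.3,6.7,0],[8.5,20.8,17.3,6.7,0],[8.5,20.8,17.3,6.7,0],[8.5,20.8,17.3,6.7,0]]' >/dev/null
python3 -m handwheel '[[8.5,8.6,18.1,13.9,0],[8.5,8.6,18.1,13.9,0],[8.5,8.6,18.1,13.9,0],[8.5,8.6,18.1,13.9,0],[8.5,8.6,18.1,13.9,0],[8.5,8.6,18.1,13.9,0],[8.5,8.6,18.1,13.9,0]]' >/dev/null
cat > sad.py <<'E'
from h import *
s=arm.read_state(); p,d=arm.capture('wrist'); np.savez('w1.npz',p=p,d=d,e=s['ee_pos'],q=s['tool_rot'])
cv2.imwrite('pics/d.png',p)
C=cloud('wrist',d,s)
for r in arm.trace('wrist','saddle_narrow')[:2]:
    m=r['mask']&(d>0); Q=C[m]; print(r['conf'],r['rect'],m.sum(),'zmax',np.percentile(Q[:,2],[50,99,99.8]).round(4))
    for nm,lo,hi in(('lug',.066,.1),('crown',.045,.06),('feet',-.01,.02),('all',.0,.1)):
        S=Q[(Q[:,2]>lo)&(Q[:,2]<hi)][:,:2]
        if len(S)<20: continue
        rr=cv2.minAreaRect((S*1000).astype(np.float32)); print(nm,len(S),S.mean(0).round(4),np.round(rr[0],1),np.round(rr[1],1),round(rr[2],1))
rel()
E
python3 sad.py
```

```text
0.66 [241.1, 91.0, 277.5, 167.9] 2304 zmax [0.055  0.0867 0.0871]
lug 608 [ 0.4985 -0.3239] [ 498.5 -323.7] [14.1 34.1] 68.7
crown 1111 [ 0.4979 -0.3242] [ 498.5 -323.6] [34.  50.2] 68.7
feet 580 [ 0.4964 -0.3229] [ 498.2 -323.4] [36.  79.1] 68.2
all 2295 [ 0.4977 -0.3239] [ 498.5 -323.6] [34.  78.2] 68.9
t 25.08 p [ 0.4384 -0.2989  0.2599] q [-0.33  0.16  0.01 -0.04 -1.32  1.43] z [ 0.106  0.    -0.994] y [-0.454 -0.889 -0.049] F [-0.2 -0.3  0.4] gap 0.0848
```

View pics/d.png

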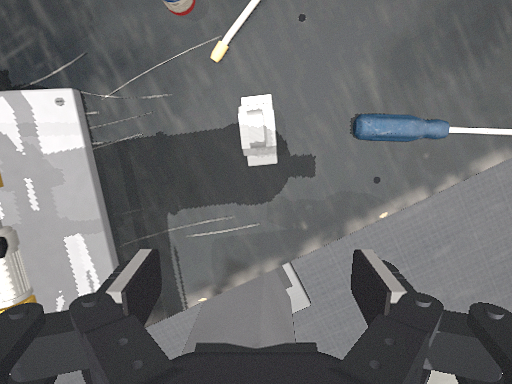

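```bash
python3 -c "
from h import *
s=arm.read_state();z=Rq(s['tool_rot'])[:,2];g=np.array([.4983,-.3237,.0828]);rel(g-.10*z,g)"
```

```text
t 25.08 p [ 0.4384 -0.2989  0.2599] q [-0.33  0.16  0.01 -0.04 -1.32  1.43] z [ 0.106  0.    -0.994] y [-0.454 -0.889 -0.049] F [-0.2 -0.3  0.4] gap 0.0848
[ 0.488 -0.324  0.182] -> [4.8 0.3 8.2]
[ 0.498 -0.324  0.083] -> [ 4.8  0.3 18.2]
```

```bash
python3 -m handwheel '[[8.5,4.8,0.3,4,-0.1],[8.5,4.8,0.3,8.2,-0.1],[8.5,4.8,0.3,11.5,-0.1],[8.5,4.8,0.3,14.5,-0.1],[8.5,4.8,0.3,17,-0.1],[8.5,4.8,0.3,18.2,-0.1],[8.5,4.8,0.3,18.2,-0.1],[0,4.8,0.3,18.2,-0.1]]' 90; python3 -m handwheel '[[0,0,0,0,0],[0,0,0,0,0],[0,0,0,0,0],[0,0,0,0,0],[0,0,0,0,0]]' 90;  python3 -c "
from h import *
rel((.4983,-.3237,.0828))"
```

```text
time_s: 25.75
ee_pos: [0.5004, -0.3221, 0.0856]
tool_rot: [-0.01, 0.981, -0.184, 0.054]
force: [0.7, -0.5, 0.2]
finger_gap: 0.0749
grip_force: 0.0
time_s: 26.17
ee_pos: [0.4994, -0.3232, 0.0852]
tool_rot: [-0.01, 0.981, -0.185, 0.054]
force: [-5.6, -3.2, 13.8]
finger_gap: 0.0122
grip_force: 73.2
t 26.17 p [ 0.4994 -0.3232  0.0852] q [-0.33  0.39 -0.13 -0.04 -0.94  1.55] z [ 0.109 -0.001 -0.994] y [-0.362 -0.931 -0.039] F [-5.6 -3.2 13.8] gap 0.0122
[ 0.498 -0.324  0.083] -> [-0.1  0.1  0.2]
```

```bash
cat > tgt.py <<'E'
from h import *
A=np.load('A.npz')['A']
Rt0=Rq(np.array([-0.01,0.981,-0.185,0.054])); pt0=np.array([.4994,-.3232,.0852])
az=np.radians(68.7+180); ys=np.array([np.cos(az),np.sin(az),0]); zs=np.array([0,0,1.]); Rs0=np.stack([np.cross(ys,zs),ys,zs],1)
# lug conforms to pads: use tool y as saddle y
yt=Rt0[:,1]; Rrel=Rt0.T@Rs0; prel=Rt0.T@(np.array([.4985,-.3237,0])-pt0)
RT=A@Rrel.T
E
python3 -c "
from tgt import *
print('prel',prel.round(4));print(RT.round(3))
rel((.49,-.30,.30),(.42,-.02,.45),(.3,.3,.48),(.07,.62,.5))"
```

```text
prel [-0.0094  0.0042  0.0846]
[[-0.28  -0.937  0.211]
 [-0.799  0.349  0.489]
 [-0.532 -0.032 -0.846]]
t 26.17 p [ 0.4994 -0.3232  0.0852] q [-0.33  0.39 -0.13 -0.04 -0.94  1.55] z [ 0.109 -0.001 -0.994] y [-0.362 -0.931 -0.039] F [-5.6 -3.2 13.8] gap 0.0122
[ 0.49 -0.3   0.3 ] -> [  0.5  -2.7 -21.5]
[ 0.42 -0.02  0.45] -> [-14.7 -26.8 -37.2]
[0.3  0.3  0.48] -> [-37.1 -52.4 -41.5]
[0.07 0.62 0.5 ] -> [-69.9 -73.9 -46. ]
```

```bash
python3 -m handwheel '[[0,0,0,-1.5,0],[0,0.1,-0.5,-5,0],[0,0.5,-2.7,-9,0],[0,0.5,-2.7,-13,0],[0,0.5,-2.7,-17,0],[0,0.5,-2.7,-21.5,0],[0,0.5,-2.7,-21.5,0]]' >/dev/null
python3 -m handwheel '[[0,-15,-24,-15.7,0],[0,-15,-24,-15.7,0],[0,-15,-24,-15.7,0],[0,-15,-24,-15.7,0],[0,-15,-24,-15.7,0],[0,-15,-24,-15.7,0],[0,-15,-24,-15.7,0],[0,-15,-24,-15.7,0]]'
python3 -m handwheel '[[0,-21.7,-24.8,-4.2,0.1],[0,-21.7,-24.8,-4.2,0.2],[0,-21.7,-24.8,-4.2,0.3],[0,-21.7,-24.8,-4.2,0.4],[0,-21.7,-24.8,-4.2,0.5],[0,-21.7,-24.8,-4.2,0.6],[0,-21.7,-24.8,-4.2,0.7],[0,-21.7,-24.8,-4.2,0.8]]' 
 python3 -c "
from h import *
rel((.2,.46,.5),(.07,.62,.5))"
```

```text
time_s: 27.42
ee_pos: [0.4202, -0.0197, 0.4515]
tool_rot: [-0.011, 0.981, -0.185, 0.054]
force: [1.0, 0.2, -0.6]
finger_gap: 0.0122
grip_force: 88.4
time_s: 28.08
ee_pos: [0.3296, 0.2263, 0.4738]
tool_rot: [-0.029, 0.841, -0.539, 0.045]
force: [1.6, 0.8, -1.5]
finger_gap: 0.0122
grip_force: 88.2
t 28.08 p [0.3296 0.2263 0.4738] q [ 1.09 -0.07  0.26  0.1  -1.85 -0.62] z [ 0.108  0.001 -0.994] y [-0.903 -0.418 -0.098] F [ 1.6  0.8 -1.5] gap 0.0122
[0.2  0.46 0.5 ] -> [-26.5   1.7  -4. ]
[0.07 0.62 0.5 ] -> [-46.4   6.7  -5.4]
```

```bash
python3 -m handwheel '[[0,-27,2,-4,0.1],[0,-27,2,-4,0.2],[0,-27,2,-4,0.3],[0,-27,2,-4,0.4],[0,-27,2,-4,0.5],[0,-27,2,-4,0.6],[0,-27,2,-4,0.73],[0,-27,2,-4,0.73]]' >/dev/null
 python3 -c "
from h import *
rel((.07,.62,.5),(.08,.68,.5))"
```

```text
t 28.75 p [0.1918 0.4662 0.4956] q [ 1.57  0.21  0.62  0.12 -1.98 -1.81] z [ 0.106 -0.005 -0.994] y [-0.951  0.291 -0.102] F [ 0.7 -0.  -3.1] gap 0.0119
[0.07 0.62 0.5 ] -> [-11.2  16.   -1.8]
[0.08 0.68 0.5 ] -> [-17.2  16.8  -1.7]
```

```bash
python3 -m handwheel '[[0,-18,14,-2,0],[0,-18,14,-2,0],[0,-18,14,-2,0],[0,-18,14,-2,0],[0,-18,14,-2,0],[0,-18,14,-2,0]]' >/dev/null
 python3 -c "
from h import *
rel()"; for i in 1 2 3 4 5; do python3 -m handwheel '[[0,-22,3,-19,0]]' >/dev/null; done;  python3 -c "
from h import *
rel()"
```

```text
t 29.25 p [0.1164 0.6407 0.4896] q [ 1.69  0.74  1.5   0.16 -2.33 -1.87] z [ 0.114  0.01  -0.993] y [-0.951  0.291 -0.107] F [ -6.  -25.6  11. ] gap 0.0122
t 29.67 p [0.1009 0.6392 0.5239] q [ 1.72  0.65  1.42  0.17 -2.24 -1.9 ] z [ 0.116  0.11  -0.987] y [-0.954  0.29  -0.08 ] F [-3.2  7.1 -8.6] gap 0.0118
```

```bash
for i in 1 2 3 4 5 6 7; do python3 -m handwheel '[[0,-25,3,-13,0]]' >/dev/null; done;  python3 -c "
from h import *
rel()"; for i in 1 2 3 4 5; do python3 -m handwheel '[[0,-26,3,-9,0]]' >/dev/null; done;  python3 -c "
from h import *
rel()"
```

```text
t 30.25 p [0.1096 0.6133 0.6062] q [ 1.73  0.56  1.48  0.2  -2.2  -1.89] z [ 0.113  0.302 -0.947] y [-0.954  0.3   -0.019] F [ 1.1 -3.   1.5] gap 0.0123
t 30.67 p [0.1185 0.6029 0.6424] q [ 1.72  0.5   1.46  0.2  -2.14 -1.88] z [ 0.109  0.394 -0.913] y [-0.956  0.292  0.012] F [ 0.3 -0.3 -1.9] gap 0.012
```

```bash
python3 -c "
from h import *
s=arm.read_state();rel((.36,.5,.64),s['ee_pos']+.2*np.array([.62*.77,.78*.77,.64]))"
```

```text
t 30.67 p [0.1185 0.6029 0.6424] q [ 1.72  0.5   1.46  0.2  -2.14 -1.88] z [ 0.109  0.394 -0.913] y [-0.956  0.292  0.012] F [ 0.3 -0.3 -1.9] gap 0.012
[0.36 0.5  0.64] -> [  2.5 -26.1  -1.2]
[0.214 0.723 0.77 ] -> [-18.3  -5.5  -5.9]
```

```bash
python3 -m handwheel '[[0,2.5,-26,-1.2,0],[0,2.5,-26,-1.2,0],[0,2.5,-26,-1.2,0],[0,2.5,-26,-1.2,0],[0,2.5,-26,-1.2,0],[0,2.5,-26,-1.2,0],[0,2.5,-26,-1.2,0]]' >/dev/null; python3 -c "
from h import *
rel()"; for i in 1 2 3 4 5; do python3 -m handwheel '[[0,-26,-10,-9,0]]' >/dev/null; done;  python3 -c "
from h import *
rel()"
```

```text
t 31.25 p [0.3619 0.4968 0.6324] q [ 1.17  0.48  1.5  -0.06 -2.17 -1.52] z [ 0.11   0.388 -0.915] y [-0.955  0.298  0.011] F [ 0.1  3.2 -1.3] gap 0.0123
t 31.67 p [0.4063 0.543  0.641 ] q [ 1.14  0.52  1.5  -0.05 -2.   -1.48] z [ 0.183  0.492 -0.851] y [-0.95   0.31  -0.025] F [-0.2 -0.2 -1.5] gap 0.0121
```

```bash
cat >> tgt.py <<'E'
c=np.load('A.npz')['c']
def tcp(xyz,O,RTu): return O+A@np.array(xyz)-RTu@prel   # saddle origin at valve coords xyz
O=c+A@np.array([.0007,-.0015,0])
E
python3 -c "
from tgt import *
h=tcp((0,-.0,.17),O,RT); print('O',O.round(4))
rel((.33,.2,.62),(.33,-.12,.55),h, h+[0,-0.03,.08])
s=arm.read_state();R0=Rq(s['tool_rot']);print('err in tool axes',R.from_matrix(R0.T@RT).as_rotvec().round(3))"
```

```text
O [ 0.5216 -0.0368  0.0852]
t 31.67 p [0.4063 0.543  0.641 ] q [ 1.14  0.52  1.5  -0.05 -2.   -1.48] z [ 0.183  0.492 -0.851] y [-0.95   0.31  -0.025] F [-0.2 -0.2 -1.5] gap 0.0121
[0.33 0.2  0.62] -> [ 30.9  -3.3 -16.5]
[ 0.33 -0.12  0.55] -> [ 60.6 -13.1 -26.3]
[ 0.471 -0.186  0.286] -> [ 76.3 -27.9  -4.5]
[ 0.471 -0.216  0.366] -> [ 74.5 -29.  -12.8]
err in tool axes [ 0.028 -0.007  0.031]
```

```bash
python3 -m handwheel '[[0,29,-3,-15.5,0.03],[0,29,-3,-15.5,0.03],[0,29,-3,-15.5,0.03],[0,29,-3,-15.5,0.03],[0,29,-3,-15.5,0.03],[0,29,-3,-15.5,0.03],[0,29,-3,-15.5,0.03],[0,29,-3,-15.5,0.03]]' >/dev/null
python3 -m handwheel '[[0,29.7,-10,-10,0],[0,29.7,-10,-10,0],[0,29.7,-10,-10,0],[0,29.7,-10,-10,0],[0,29.7,-10,-10,0],[0,29.7,-10,-10,0],[0,29.7,-10,-10,0],[0,29.7,-10,-10,0]]' >/dev/null
python3 -c "
from tgt import *
h=tcp((0,-.0,.17),O,RT)
rel( h+[0,-0.03,.08],h)"
```

```text
t 33.0 p [ 0.3311 -0.0543  0.5593] q [-0.33 -0.08  0.61 -0.67 -2.13 -0.41] z [ 0.186  0.49  -0.852] y [-0.942  0.335 -0.013] F [ 2.6 -0.1 -0.8] gap 0.0124
[ 0.471 -0.216  0.366] -> [ 19.3 -18.3  11.1]
[ 0.471 -0.186  0.286] -> [ 21.  -17.2  19.4]
```

```bash
python3 -m handwheel '[[0,19.3,-18.3,11,0],[0,19.3,-18.3,11,0],[0,19.3,-18.3,11,0],[0,19.3,-18.3,11,0],[0,19.3,-18.3,11,0],[0,19.3,-18.3,11,0],[0,19.3,-18.3,11,0],[0,19.3,-18.3,11,0]]' >/dev/null
cat > look.py <<'E'
from tgt import *
import sys
s=arm.read_state(); p,d=arm.capture('wrist'); np.savez(sys.argv[1]+'.npz',p=p,d=d,e=s['ee_pos'],q=s['tool_rot'])
cv2.imwrite('pics/'+sys.argv[1]+'.png',p)
C=cloud('wrist',d,s); Rt=Rq(s['tool_rot'])
# saddle in tool frame
T=(C-s['ee_pos'])@Rt; k=(abs(T[...,0])<.07)&(abs(T[...,1])<.05)&(T[...,2]>.0)&(T[...,2]<.1)&(d>0)
S=T[k]; print('saddle pts tool frame',len(S)); 
for lo,hi in((.03,.045),(.045,.06),(.06,.075),(.075,.095)):
    q=S[(S[:,2]>lo)&(S[:,2]<hi)]
    if len(q)>20: print(lo,np.percentile(q,[2,50,98],axis=0).round(4).tolist())
L=((C-O)@A)[(d>0)&~k]
f=L[(abs(L[:,2])<.01)&(abs(L[:,0])<.11)&(abs(L[:,1])<.16)]
n=np.linalg.svd(f-f.mean(0))[2][2]; n*=np.sign(n[2]); print('deck z',np.median(f[:,2]).round(4),'normal in A',n.round(4),'x',np.percentile(f[:,0],[.2,1,99,99.8]).round(4),'y',np.percentile(f[:,1],[.2,99.8]).round(4),len(f))
l=L[(L[:,2]>.064)&(L[:,2]<.1)&(abs(L[:,0])<.03)&(abs(L[:,1])<.07)]
if len(l)>10: print('lug',len(l),np.percentile(l,[1,50,99],axis=0).round(4).tolist())
for y0 in(-.085,-.064,-.035,.02,.04,.064,.085):
    b=L[(abs(L[:,1]-y0)<.006)&(L[:,2]>.035)&(L[:,2]<.06)&(abs(L[:,0])<.04)]
    if len(b)>20: print('y',y0,len(b),'x',np.percentile(b[:,0],[1,50,99]).round(4),'z99',np.percentile(b[:,2],99).round(4), 'ranged', [round(float(v),4) for v in np.percentile(b[:,1],[1,99])])
rel()
E
python3 look.py e
```

```text
bash:  2115 Killed                     python3 look.py e
```

View pics/e.png

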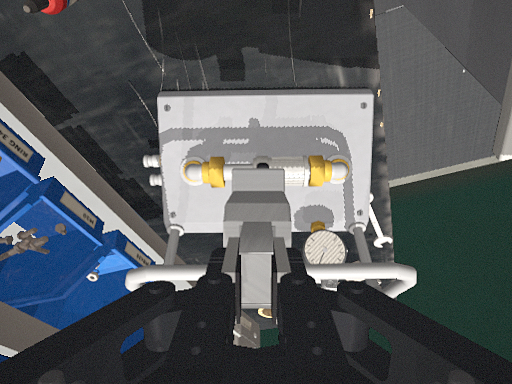

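```bash
sed -i "s/^s=arm.read_state(); p,d=.*/if len(sys.argv)>2:\n    z=np.load(sys.argv[1]+'.npz'); s=dict(ee_pos=z['e'],tool_rot=z['q']); p,d=z['p'],z['d']\nelse:\n    s=arm.read_state(); p,d=arm.capture('wrist'); np.savez(sys.argv[1]+'.npz',p=p,d=d,e=s['ee_pos'],q=s['tool_rot'])/; s/np.linalg.svd(f-f.mean(0))\[2\]\[2\]/np.linalg.eigh(np.cov(f.T))[1][:,0]/" look.py; python3 look.py e x
```

```text
saddle pts tool frame 6078
0.03 [[0.0072, -0.0157, 0.0301], [0.0179, -0.0002, 0.034], [0.0223, 0.0168, 0.0437]]
0.045 [[0.0202, -0.0145, 0.046], [0.021, 0.001, 0.0527], [0.0219, 0.0166, 0.0599]]
0.06 [[0.0187, -0.0143, 0.0601], [0.0195, 0.0013, 0.0673], [0.0202, 0.0165, 0.0749]]
0.075 [[0.0183, -0.0143, 0.0783], [0.025, 0.0017, 0.0813], [0.0317, 0.0177, 0.087]]
deck z -0.0011 normal in A [-0.0038 -0.0029  1.    ] x [-0.1093 -0.1078  0.0858  0.0909] y [-0.1474  0.1495] 22277
lug 59 [[-0.0139, -0.0119, 0.0695], [-0.0118, -0.005, 0.0831], [-0.0085, 0.002, 0.0859]]
y -0.085 147 x [-0.0134 -0.0016  0.011 ] z99 0.0473 ranged [-0.0908, -0.0791]
y -0.064 281 x [-0.0201 -0.0021  0.0174] z99 0.0523 ranged [-0.0698, -0.0582]
y -0.035 36 x [-0.0109 -0.0092 -0.0073] z99 0.0428 ranged [-0.0403, -0.0299]
y 0.02 145 x [-0.0193 -0.0108  0.0144] z99 0.0524 ranged [0.0143, 0.0259]
y 0.04 279 x [-0.0191 -0.0022  0.017 ] z99 0.0523 ranged [0.0342, 0.0458]
y 0.064 284 x [-0.02   -0.002   0.0175] z99 0.0528 ranged [0.058, 0.0698]
y 0.085 155 x [-0.0148 -0.0024  0.0115] z99 0.0481 ranged [0.0791, 0.0909]
t 33.72 p [ 0.4714 -0.216   0.3604] q [-0.52  0.27  0.47 -0.56 -1.83  0.04] z [ 0.176  0.494 -0.851] y [-0.942  0.336  0.   ] F [ 0.5  0.  -0.4] gap 0.012
```

```bash
cat > go.py <<'E'
from tgt import *
O=O+A@np.array([-.0013,.0005,-.0011]); prel=np.array([-.0075,.0017,.085])
def go(*pts):
    s=arm.read_state(); Rt=Rq(s['tool_rot']); o=A.T@(s['ee_pos']+Rt@prel-O)
    print('saddle now',o.round(4),'tilt/axes err',R.from_matrix(A.T@Rt@Rrel).as_rotvec().round(3),'F(valve)',(A.T@s['force']).round(1),'t',round(s['time_s'],2),'gap',round(s['finger_gap'],4))
    for a in pts: print(a,'->',(100*Rt.T@A@(np.array(a)-o)).round(2))
E
python3 -c "
from go import *
go((-.02,.035,.1),(-.02,.035,.062),(-.02,.02,.062),(-.02,-.025,.062))"
```

```text
saddle now [ 0.0223 -0.0105  0.247 ] tilt/axes err [ 0.034  0.008 -0.009] F(valve) [-0.1 -0.5 -0.4] t 33.72 gap 0.012
(-0.02, 0.035, 0.1) -> [ 2.62  4.6  15.06]
(-0.02, 0.035, 0.062) -> [ 2.2   4.62 18.84]
(-0.02, 0.02, 0.062) -> [ 2.19  3.12 18.84]
(-0.02, -0.025, 0.062) -> [ 2.16 -1.38 18.86]
```

```bash
python3 -m handwheel '[[0,2.6,3,0.5,0],[0,2.6,4.6,4,0],[0,2.6,4.6,8,0],[0,2.6,4.6,12,0],[0,2.5,4.6,15,0],[0,2.2,4.6,17.5,0],[0,2.2,4.6,18.8,0],[0,2.2,4.6,18.8,0]]' >/dev/null; python3 -c "
from go import *
go((-.02,.025,.062),(-.02,.0,.062),(-.02,-.022,.062),(-.02,-.027,.062))"
```

```text
saddle now [-0.0163  0.0352  0.064 ] tilt/axes err [ 0.03   0.009 -0.001] F(valve) [-1.   0.6 -1.4] t 34.38 gap 0.0122
(-0.02, 0.025, 0.062) -> [ 0.35 -1.02  0.25]
(-0.02, 0.0, 0.062) -> [ 0.34 -3.52  0.27]
(-0.02, -0.022, 0.062) -> [ 0.34 -5.72  0.29]
(-0.02, -0.027, 0.062) -> [ 0.34 -6.22  0.29]
```

```bash
python3 -m handwheel '[[0,0.1,-0.8,0,0],[0,0.1,-1.5,0,0],[0,0.1,-2.1,0,0],[0,0.1,-2.7,0,0],[0,0.1,-3.3,0,0],[0,0.1,-3.9,0,0],[0,0.1,-4.4,0,0],[0,0.1,-4.8,0,0]]' >/dev/null; python3 -c "
from go import *
go()"; python3 -m handwheel '[[0,0,-0.3,0,0],[0,0,-0.6,0,0],[0,0,-0.8,0,0]]' >/dev/null; python3 -c "
from go import *
go()"
```

```text
saddle now [-0.0181 -0.0143  0.067 ] tilt/axes err [ 0.03   0.01  -0.002] F(valve) [0.3 5.2 0.8] t 35.05 gap 0.0119
saddle now [-0.0184 -0.02    0.0669] tilt/axes err [ 0.034  0.01  -0.003] F(valve) [ 0.9 12.4  5.6] t 35.3 gap 0.012
```

```bash
python3 -m handwheel '[[0,0,-0.2,0,0],[0,0,-0.2,0,0],[0,0,-0.2,0,0]]' >/dev/null; python3 -c "
from go import *
go()"; python3 look.py f | head -8; python3 -c "
import cv2;cv2.imwrite('pics/f2.png',cv2.imread('pics/f.png'))"
```

```text
saddle now [-0.0186 -0.0202  0.0667] tilt/axes err [ 0.037  0.01  -0.003] F(valve) [ 1.5 13.7  5.6] t 35.55 gap 0.0123
saddle pts tool frame 7172
0.03 [[0.0072, -0.0156, 0.0301], [0.0176, -0.0001, 0.0339], [0.0221, 0.0172, 0.0429]]
0.045 [[0.0198, -0.014, 0.0452], [0.0208, 0.001, 0.0518], [0.0216, 0.0171, 0.0591]]
0.06 [[-0.0158, -0.028, 0.0608], [0.0187, -0.0068, 0.0674], [0.02, 0.017, 0.0743]]
0.075 [[-0.0154, -0.0253, 0.0772], [0.0241, 0.0017, 0.0816], [0.0313, 0.0189, 0.0923]]
deck z -0.0011 normal in A [-0.0073 -0.0024  1.    ] x [-0.1096 -0.1082  0.0715  0.0842] y [-0.1477  0.149 ] 46332
y -0.085 363 x [-0.0145 -0.004   0.0091] z99 0.0474 ranged [-0.0908, -0.0791]
y -0.064 300 x [-0.0204 -0.0149  0.0159] z99 0.0494 ranged [-0.0699, -0.0582]
```

View pics/f.png

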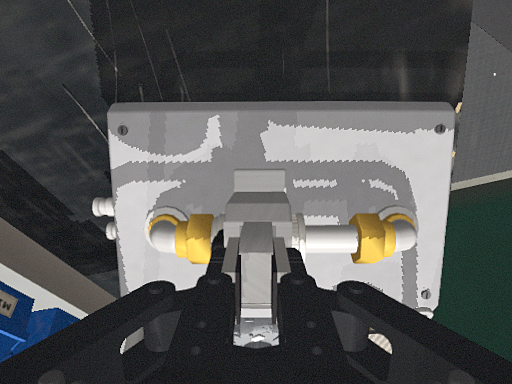

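```bash
python3 - <<'E'
from go import *
z=np.load('f.npz'); s=dict(ee_pos=z['e'],tool_rot=z['q']); C=cloud('wrist',z['d'],s); L=((C-O)@A)[z['d']>0]
for y in np.arange(.004,.08,.003):
    b=L[(abs(L[:,1]-y)<.0015)&(abs(L[:,0])<.025)&(L[:,2]>.035)&(L[:,2]<.06)]
    if len(b)>8: print(y.round(3),len(b),np.percentile(b[:,2],95).round(4),np.percentile(b[:,0],[2,98]).round(4))
go()
E
```

```text
0.004 38 0.0527 [-0.0165  0.0008]
0.007 129 0.0528 [-0.0182  0.0009]
0.01 160 0.0546 [-0.0193  0.0034]
0.013 169 0.0545 [-0.0197  0.0109]
0.016 57 0.0462 [-0.0107  0.0078]
0.019 108 0.0455 [-0.0105  0.009 ]
0.022 102 0.0455 [-0.0105  0.0091]
0.025 106 0.0454 [-0.0106  0.0089]
0.028 105 0.0455 [-0.0107  0.0092]
0.031 104 0.0452 [-0.0106  0.0091]
0.034 105 0.0456 [-0.0104  0.0091]
0.037 107 0.0456 [-0.0106  0.009 ]
0.04 109 0.0453 [-0.0106  0.0091]
0.043 106 0.0455 [-0.0105  0.0087]
0.046 106 0.0454 [-0.0105  0.0095]
0.049 109 0.0455 [-0.0107  0.0091]
0.052 105 0.0457 [-0.0112  0.0092]
0.055 331 0.0522 [-0.0181  0.0161]
0.058 199 0.0528 [-0.0192  0.016 ]
0.061 192 0.0527 [-0.0188  0.0165]
0.064 195 0.0528 [-0.0191  0.0159]
0.067 198 0.0528 [-0.0192  0.0177]
0.07 190 0.0527 [-0.0192  0.0161]
0.073 67 0.0523 [-0.0196  0.0133]
0.076 136 0.0489 [-0.0146  0.01  ]
0.079 146 0.0487 [-0.0144  0.0107]
saddle now [-0.0186 -0.0202  0.0667] tilt/axes err [ 0.037  0.01  -0.003] F(valve) [ 1.4 13.7  5.7] t 35.6 gap 0.0124
```

```bash
python3 -c "
from go import *
go((-.019,-.01,.07),(-.001,.0347,.075),(-.001,.0347,.035))"
```

```text
saddle now [-0.0186 -0.0202  0.0667] tilt/axes err [ 0.037  0.01  -0.003] F(valve) [ 1.4 13.7  5.7] t 35.6 gap 0.0124
(-0.019, -0.01, 0.07) -> [ 0.08  1.02 -0.33]
(-0.001, 0.0347, 0.075) -> [-1.65  5.49 -1.04]
(-0.001, 0.0347, 0.035) -> [-2.09  5.5   2.94]
```

```bash
python3 -m handwheel '[[0,0,1.2,-0.4,0],[0,-0.5,3,-0.8,0],[0,-1.6,5,-1,0],[0,-1.6,5.7,-1,0],[0,-1.6,5.7,-1,0]]' >/dev/null; python3 look.py g | head -5; python3 - <<'E'
from go import *
z=np.load('g.npz'); s=dict(ee_pos=z['e'],tool_rot=z['q']); C=cloud('wrist',z['d'],s); L=((C-O)@A)[z['d']>0]
k=(L[:,2]>.07)&(L[:,2]<.165)&(abs(L[:,0])<.05)&(abs(L[:,1]-.035)<.035); S=L[k]
for lo in np.arange(.07,.16,.01):
    q=S[(S[:,2]>lo)&(S[:,2]<lo+.01)]
    if len(q)>20: print(lo.round(3),len(q),'x',np.percentile(q[:,0],[1,50,99]).round(4),'y',np.percentile(q[:,1],[1,50,99]).round(4))
go((-.001,.0347,.07),(-.001,.0347,.03),(-.001,.0347,0))
E
```

```text
saddle pts tool frame 6025
0.03 [[0.007, -0.0157, 0.0301], [0.0179, -0.0001, 0.0341], [0.0223, 0.0169, 0.0436]]
0.045 [[0.0203, -0.0143, 0.0461], [0.0211, 0.0009, 0.0526], [0.0218, 0.0166, 0.0597]]
0.06 [[0.0187, -0.0142, 0.0602], [0.0195, 0.0017, 0.067], [0.0202, 0.0169, 0.0748]]
0.075 [[0.0182, -0.0143, 0.0782], [0.0249, 0.0017, 0.0813], [0.0317, 0.0177, 0.084]]
0.08 1263 x [-0.039  -0.0316 -0.025 ] y [0.0157 0.0323 0.0489]
0.09 141 x [-0.0253 -0.0251 -0.0247] y [0.0165 0.0324 0.0477]
0.1 149 x [-0.0253 -0.025  -0.0243] y [0.016  0.0325 0.0481]
0.11 202 x [-0.0251 -0.0249 -0.0243] y [0.0168 0.032  0.0482]
0.12 1033 x [-0.025  -0.0219 -0.0176] y [0.0156 0.0321 0.0485]
0.13 1127 x [-0.0191 -0.015  -0.0041] y [0.0153 0.0328 0.0487]
0.14 396 x [-0.0168 -0.0118 -0.007 ] y [0.0135 0.0324 0.0501]
0.15 1155 x [-0.0167 -0.0111  0.0172] y [0.0126 0.0321 0.0512]
saddle now [-0.0006  0.0317  0.0749] tilt/axes err [ 0.025  0.01  -0.001] F(valve) [-1.5 -0.4 -0.7] t 36.07 gap 0.012
(-0.001, 0.0347, 0.07) -> [-0.02  0.31  0.49]
(-0.001, 0.0347, 0.03) -> [-0.47  0.37  4.46]
(-0.001, 0.0347, 0) -> [-0.8   0.42  7.44]
```

View pics/g.png

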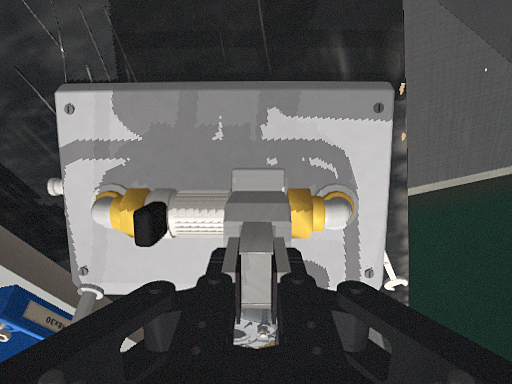

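```bash
python3 -m handwheel '[[0,0.05,0.27,0.5,0],[0,0.0,0.27,1.1,0],[0,-0.1,0.29,1.8,0],[0,-0.2,0.3,2.5,0],[0,-0.27,0.31,3.2,0],[0,-0.34,0.32,3.9,0],[0,-0.4,0.33,4.5,0],[0,-0.4,0.33,4.5,0]]' >/dev/null; python3 -c "
from go import *
go((-.001,.0342,.01),(-.001,.0342,.0))"
```

```text
saddle now [-0.0022  0.0364  0.027 ] tilt/axes err [ 0.03   0.009 -0.003] F(valve) [-1.3 -0.1 -2.2] t 36.73 gap 0.012
(-0.001, 0.0342, 0.01) -> [-0.31 -0.2   1.68]
(-0.001, 0.0342, 0.0) -> [-0.42 -0.19  2.67]
```

```bash
python3 -m handwheel '[[0,-0.05,-0.2,0.4,0],[0,-0.15,-0.2,0.9,0],[0,-0.2,-0.2,1.3,0],[0,-0.25,-0.2,1.7,0],[0,-0.3,-0.2,2.1,0],[0,-0.33,-0.2,2.4,0],[0,-0.33,-0.2,2.4,0]]' >/dev/null; python3 -c "
from go import *
go((-.001,.0342,0))"
```

```text
saddle now [-0.0016  0.0336  0.0037] tilt/axes err [ 0.029  0.009 -0.002] F(valve) [-1.3  0.3 -1.9] t 37.32 gap 0.0123
(-0.001, 0.0342, 0) -> [-0.1   0.06  0.36]
```

```bash
python3 -m handwheel '[[0,-0.02,0,0.2,0],[0,-0.04,0,0.35,0],[0,-0.04,0,0.35,0]]' >/dev/null; python3 -c "
from go import *
go()"; python3 -m handwheel '[[0,-0.02,0,0.2,0],[0,-0.02,0,0.2,0]]' >/dev/null; python3 -c "
from go import *
go()"
```

```text
saddle now [-0.0015  0.0332  0.0008] tilt/axes err [ 0.028  0.01  -0.002] F(valve) [-0.8  0.  -0.9] t 37.57 gap 0.012
saddle now [-0.002   0.0328  0.0005] tilt/axes err [ 0.027  0.012 -0.   ] F(valve) [-0.8  2.5  8.1] t 37.73 gap 0.0121
```

```bash
python3 -m handwheel '[[0,0,0,0.1,0],[4,0,0,0.1,0],[4,0,0,0.1,0],[4,0,0,0.1,0],[4,0,0,0.1,0]]' 20; python3 -m handwheel '[[4,0,0,-1.5,0],[4,0,0,-4,0],[4,0,0,-7,0],[4,0,0,-10,0],[4,0.5,0,-13,0],[4,1,0,-16,0],[4,1,0,-16,0]]'; python3 - <<'E'
from go import *
s=arm.read_state(); p,d=arm.capture('wrist'); cv2.imwrite('pics/h.png',p); C=cloud('wrist',d,s); L=((C-O)@A)[d>0]
for lo in np.arange(.0,.1,.01):
    q=L[(L[:,2]>lo)&(L[:,2]<lo+.01)&(abs(L[:,0])<.042)&(abs(L[:,1]-.035)<.019)]
    if len(q)>20: print(lo.round(3),len(q),'x',np.percentile(q[:,0],[1,50,99]).round(4),'y',np.percentile(q[:,1],[1,50,99]).round(4))
l=L[(L[:,2]>.06)&(L[:,2]<.1)&(abs(L[:,0])<.03)&(L[:,1]>.0)&(L[:,1]<.07)]; print('lug top z',np.percentile(l[:,2],99))
g=L[(L[:,2]>.06)&(L[:,2]<.1)&(abs(L[:,0])<.03)&(L[:,1]<-.02)&(L[:,1]>-.08)]; print('sleeve lug y',np.percentile(g[:,1],[2,98]) if len(g) else None)
rel()
E
```

```text
time_s: 38.15
ee_pos: [0.4738, -0.0743, 0.1494]
tool_rot: [0.225, -0.556, 0.785, 0.154]
force: [-0.4, 0.1, -0.1]
finger_gap: 0.0402
grip_force: 0.0
time_s: 38.73
ee_pos: [0.4424, -0.1646, 0.2847]
tool_rot: [0.225, -0.556, 0.786, 0.149]
force: [-1.0, 0.3, 0.9]
finger_gap: 0.0397
grip_force: 0.0
0.0 643 x [-0.0418 -0.0306  0.0418] y [0.0163 0.0355 0.0539]
0.01 29 x [-0.0278 -0.0277 -0.0274] y [0.0168 0.0322 0.0475]
0.03 43 x [-0.0278 -0.0277  0.0099] y [0.017  0.0386 0.0535]
0.04 157 x [-0.0275 -0.0025  0.0222] y [0.0163 0.0455 0.0533]
0.05 946 x [-0.0265 -0.0069  0.0206] y [0.0165 0.0374 0.0486]
0.08 534 x [-0.0192 -0.0036  0.0133] y [0.0255 0.0319 0.0383]
lug top z 0.08815121790888208
sleeve lug y [-0.0490165  -0.03587064]
t 38.78 p [ 0.4425 -0.1628  0.2825] q [-0.45  0.16  0.14 -0.55 -1.6   0.11] z [ 0.186  0.488 -0.853] y [-0.942  0.336 -0.013] F [-0.2  0.9 -1.2] gap 0.0401
```

View pics/h.png

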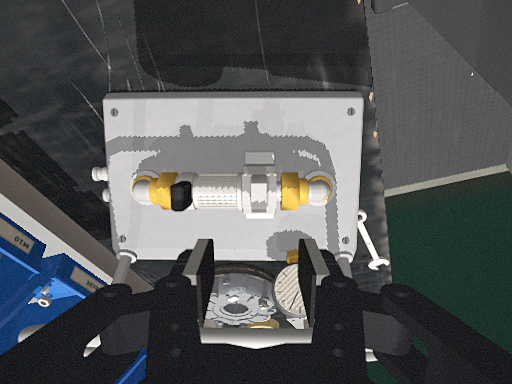

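```bash
python3 - <<'E'
from go import *
s=arm.read_state(); p,d=arm.capture('wrist'); C=cloud('wrist',d,s); L=((C-O)@A)[d>0]
def prof(L):
  for a in np.arange(-.062,-.040,.001):
    b=L[(abs(L[:,1]-a)<.0006)&(L[:,0]<-.008)&(L[:,0]>-.022)&(L[:,2]>.02)&(L[:,2]<.056)]
    print(round(a,3),len(b),np.percentile(b[:,2],[50,90]).round(4) if len(b)>3 else '',end=' | ')
prof(L); print()
for a in np.arange(.010,.0175,.0007):
    b=L[(abs(L[:,1]-a)<.0005)&(abs(L[:,0])<.02)&(L[:,2]>.03)]
    print(round(a,4),len(b),np.percentile(b[:,2],[10,50,90]).round(4) if len(b)>3 else '')
cv2.imwrite('pics/i.png',cv2.resize(p[150:230,120:340],(800,291),interpolation=cv2.INTER_CUBIC))
E
```

```text
-0.062 18 [0.0427 0.0516] | -0.061 16 [0.0434 0.0514] | -0.06 15 [0.0453 0.0521] | -0.059 14 [0.0446 0.0511] | -0.058 17 [0.0433 0.0511] | -0.057 16 [0.0428 0.0508] | -0.056 20 [0.0448 0.0498] | -0.055 19 [0.0423 0.0495] | -0.054 7 [0.0443 0.0484] | -0.053 8 [0.0439 0.048 ] | -0.052 9 [0.0444 0.0473] | -0.051 3  | -0.05 9 [0.0436 0.0489] | -0.049 10 [0.0462 0.0492] | -0.048 12 [0.0434 0.0491] | -0.047 9 [0.0464 0.0491] | -0.046 13 [0.0458 0.0483] | -0.045 11 [0.0448 0.0482] | -0.044 13 [0.0455 0.0488] | -0.043 9 [0.0451 0.0485] | -0.042 10 [0.0457 0.0486] | -0.041 10 [0.0442 0.0481] | 
0.01 396 [0.2324 0.2792 0.3056]
0.0107 451 [0.2357 0.2822 0.3085]
0.0114 511 [0.2378 0.292  0.3106]
0.0121 674 [0.2433 0.2786 0.3122]
0.0128 1149 [0.2321 0.2569 0.3105]
0.0135 911 [0.2459 0.2624 0.3127]
0.0142 415 [0.2632 0.305  0.3159]
0.0149 362 [0.2941 0.3078 0.3164]
0.0156 396 [0.2906 0.3071 0.3169]
0.0163 390 [0.0576 0.3055 0.3162]
0.017 364 [0.0583 0.3054 0.3163]
```

View pics/i.png

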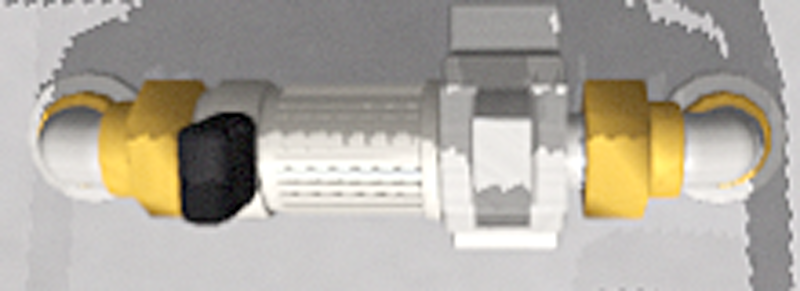

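```bash
python3 -c "
from h import *
print(arm.sign_off())"
```

```text
the job is handed in; nothing more can be done
None
```

The job is handed in at about 39 s of the 64 s allowed, but no verdict came back. The last wrist images show the sleeve against its shut stop and the narrow saddle astride the bare tube about 2 mm off centre each way and roughly 1 mm high (limits 6 and 3.5 mm). The wide saddle was not touched. Around 15–16 s the arm dropped suddenly while far out on the left, with wrist force peaking near 45 N. I saw nothing it could have hit, but I could not confirm that it touched nothing.

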